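# Put the press setter's tools back in the foam tray

## Task

The crimping press has been set up: put the four tools lying on the bench back into the blue tray, each lying fully down in the foam cut-out of its own shape - screwdriver, side cutters, micrometer and the round inspection loupe (standing upright). Lower each one in rather than dropping it, let go of it, and leave the box of terminals and the oil bottle where they stand.

Things in the scene. Friction and masses are not known exactly. Their poses are not given: they have to be found in the camera images.
- driver: Screwdriver lying flat, 150 mm long: red hexagonal handle 26 mm across flats from x = -75 to -9 mm, black 20 mm collar to +10, 6 mm steel blade to +75. Origin on its long axis, half way along, 13 mm above what it lies on; x points to the blade tip (y, z turn as it rolls on its flats). Grip across the handle at the balance point, x = -22 mm. About 90 g.
- cutters: Side cutters lying flat, 150 mm long, 16 mm thick: steel head with parallel sides 24 mm apart from x = +8 to +50 mm, jaws narrowing to +75, two blue handles with red ends spreading to 58 mm over all at -75. Origin half way along the centre line, 8 mm above what they lie on; x points to the jaw tips, z up. Grip across the head at x = +25 mm. About 150 g.
- micrometer: Micrometer lying flat, 124 mm long, 20 mm thick: round metal thimble of 20 mm diameter from x = -8 to +46 mm, dark ratchet end to +62, white U-shaped frame with black plates from x = -62 to -3, bulging to y = -34. Origin on the spindle axis, 10 mm above what it lies on; x points to the ratchet, z up. Grip across the thimble at x = +14 mm. About 200 g.
- loupe: Round inspection loupe standing upright, 38 mm diameter, 48 mm tall: clear foot, black body with a steel ring, pale blue lens on top. Origin at the centre of its underside, z up; no particular direction. Grip across the diameter, pads about 32 mm up. About 70 g.
- seat_driver (a point): Middle of the screwdriver's cut-out, on its yellow floor, 10 mm above the bench; the driver's origin goes 13 mm above it, x axes agreeing. Dark foam module 180 x 90 mm, one of four in any order in a fixed blue tray. Cut-out 8 mm deep: 42 mm wide from x = -82 to +17, 21 mm wide to +82 (7 mm play); grey finger notch 36 x 78 mm (x, y) at x = -22. Tray rim 6 mm above the foam.
- seat_cutters (a point): Middle of the side cutters' cut-out in its foam module (as above), on the yellow floor; the cutters' origin goes 8 mm above it, x axes agreeing. Cut-out 8 mm deep: 38 mm wide for the head (x = +10 to +82 mm), widening to 74 mm for the handles (to x = -82; flat dark strip between them), about 7 mm play; grey finger notch 36 mm long, 78 mm wide at x = +25.
- seat_micrometer (a point): Point on the yellow floor of the micrometer's cut-out in its foam module (as above); the micrometer's origin goes 10 mm above it, x axes agreeing, frame to -y. Cut-out 8 mm deep: 35 mm wide for the thimble (to x = +69 mm), round bay of 40 mm radius on the -y side about x = -36 for the frame, about 7 mm play; grey finger notch 36 mm long, 78 mm wide at x = +14.
- seat_loupe (a point): Centre of the loupe's round cut-out, 53 mm diameter, 8 mm deep, in its foam module (as above, no finger notch), on the yellow floor; the loupe's origin goes here.
- terminal_box: Bystander, to be left alone: open clear plastic box of brass crimp terminals, 80 x 110 mm, 42 mm high; origin at the centre of its underside.
- oil_bottle: Bystander, to be left alone: small white oil bottle with a red cap, 38 mm diameter, 105 mm tall; origin at the centre of its underside.
There are look-alikes about, which are no part of the job. Leave any turquoise look-alike of the part that bears seat_loupe alone.

How it is judged (in metres and radians):
At the end, for the whole second after the job is handed in: Each tool rests in the cut-out of its own shape: origin within 13 mm horizontally of that seat point and within 4 mm of its height when lying on the floor there, long axis within 0.2 rad of the cut-out's (loupe: any); cutters, micrometer and loupe within 0.12 rad of level or upright (horizontal distance between driver and seat_driver below 0.013 m and z of driver in the frame of seat_driver between 0.009 and 0.017 m and linear speed of each of driver, cutters, micrometer, loupe below 0.02 m/s and angle between the x axis of driver and the x axis of seat_driver, either way round below 0.2 rad and horizontal distance between cutters and seat_cutters below 0.013 m and z of cutters in the frame of seat_cutters between 0.004 and 0.012 m and angle between the x axis of cutters and the x axis of seat_cutters, either way round below 0.2 rad and angle between each of cutters, micrometer, loupe's own z axis and vertical below 0.12 rad and horizontal distance between micrometer and seat_micrometer below 0.013 m and z of micrometer in the frame of seat_micrometer between 0.006 and 0.014 m and angle between the x axis of micrometer and the x axis of seat_micrometer, either way round below 0.2 rad and horizontal distance between loupe and seat_loupe below 0.013 m and z of loupe in the frame of seat_loupe between -0.004 and 0.004 m); the robot touches nothing.
It fails at once if a tool is dropped (falls free of the fingers faster than 0.6 m/s, about 2 cm of fall) ((linear speed of driver above 0.6 m/s and contact force between the fingers and driver below 0.02 N) or (linear speed of cutters above 0.6 m/s and contact force between the fingers and cutters below 0.02 N) or (linear speed of micrometer above 0.6 m/s and contact force between the fingers and micrometer below 0.02 N) or (linear speed of loupe above 0.6 m/s and contact force between the fingers and loupe below 0.02 N)).
It fails at once if the box of terminals or the oil bottle is pushed more than 20 mm or knocked over (distance of any of terminal_box, oil_bottle from where it was at the start of the episode above 0.02 m or angle between oil_bottle's own z axis and vertical above 0.4 rad).
It also fails if it takes over 112 s, if anything falls off the work surface, if the arm or the gripper's body presses on something with over 40 N, if the wrist force passes 120 N, or if a joint passes its speed limit or range.

## Robot

A 6-joint arm with a two-finger parallel gripper is mounted at the origin on the work surface. World frame = base frame: x ahead of the robot, y to its left, z up, the work surface at z = 0. Lengths are in m, angles in degrees, forces in N, time in s.
With the tool pointing down it reaches from about 0.35 to 0.875 m from the base axis. Payload 4.2 kg.
Tool frame: the origin (TCP) lies midway between the tips of the shut fingers; the grasp point (between the pads) lies 19 mm behind it (r.pinch_z is the distance from the TCP to the grasp point, in m); z points along the fingers, y is the line along which they close (so a half turn about z gives the same grasp; the last joint's range is limited). The gripper opens to 87 mm and grips with 3 to 60 N. Pads are 19 mm wide; open, the fingers measure 117 mm over their backs; the gripper's body (75 mm by 190 mm) begins 51 mm behind the grasp point.
Start: joints at [82.082, 22.042, 0.453, 0, -68.411, -14.817], TCP at [0.242, 0.576, 0.183] pointing down, gripper open.
Joint ranges: [-179.83, 179.83], [-69.29, 118.12], [-61.27, 80.66], [-181.25, 117.63], [-171.15, -9.14], [-177.46, 177.46]. Speed limits (degrees/s): [159.86, 159.86, 180, 180, 180, 180].

## Interface

Orientations are given as a 3x3 rotation matrix whose columns are the frame's x, y, z axes.
In Python, from station import r, imaging, models gives the robot as it stands. The module is installed in compiled form; this text tells all that it offers.
- The arm moves only by the tool apply_moves, never from a script. Its argument "moves" is a list of rows, each a list of 2 entries, a list of its own where there are three numbers: the shift along the tool's x, y, z in m, then the turn about the tool's z in degrees. A call has 1 to 5 rows; each row shifts and turns the commanded pose from where the row before left it, along the tool's axes as they then stand; what a row does not reach is not made up. A row lasts 1/12 s, in which the tool goes at most 41.7 mm and 7.16 degrees, less where a joint would pass 70% of its speed; a pose out of reach is approached as far as the arm can. A call is refused whole if a number of a shift passes 0.0417 or a number of a turn 7.16, either way. A call with a gripper value outside its range is refused whole. "hand" is the finger opening in m, from 0 to 0.087, set as the call begins (left out, the last holds). The fingers move at their own pace and stop on an object; the grip force is fixed at half the most. Time passes only in rows, so rows that do not move let the fingers close. It gives the time, the measured TCP pose, the force, the opening and the grip force at its end, in the units of the state.
- r.sense(): the state, without advancing time (a new reading comes with each control period).
- imaging.capture(name): name is "side" or "top"; returns a dict with "frame" (384x512x3 uint8, blue, green, red), "intrinsics" (3x3 intrinsics, pixels), "dist" ([k1, k2, p1, p2, k3] as OpenCV has them; the pictures are not rectified), "eye" and "orientation" of the camera in the world. Camera axes: x right, y down, z forward; pixel columns grow to the right and rows downward; lengths in m; the calibration is good to about 2 mm. A picture is of the moment at which its call begins. There is no depth.
- r.finish_job(): hands the job in; it is judged then, once.
Trained networks look in a picture, given as the dict that the camera call returned (one of the last four; its "shot" number tells which), for a name from the list of things; names that differ only in an ending like _2 or _b are one class to them, and where a whole thing is asked for, a point or a joint stands for the part that bears it (a point fixed in the world has none). Each returns a list of dicts, best first, with "confidence" (0 to 1); they miss things now and then, are a little off and sometimes report something else, mostly with a low value. They report only what shows in the picture. A call takes as long as a camera call. They do not tell look-alikes from the thing itself.
- models.cut_out(picture, target): "region" (384x512 bool, what is visible of it) and "extent" ([left, top, width, height] as shares, 0 to 1, of the picture: columns of its width, rows of its height, round what is visible of it).
- models.place_of(picture, target): "at" ([column, row] as shares, 0 to 1, of the picture: columns of its width, rows of its height: a listed point, or the origin of a listed thing).
The state is a dict: "time_s": time; "joints": joint angles; "joint_velocities": joint speeds; "effort": joint torques, N m; "tcp_pos": TCP position; "ee_rot": TCP orientation; "wrist_force": force on the tool from outside, world axes, zero at the start; "moment": the same for the moment, N m; "gripper_width": opening from 0.0 (shut) to 1.0 (fully open); "gripper_force": force on a finger pad.
Only numpy, scipy, OpenCV 4.12 (cv2) and the standard library are available. Lean on these libraries where they do the work, as an engineer would, in place of code of your own. Each camera call takes 0.05 s, during which the arm holds its last target. There are 200 camera calls.

## Working session

There is one attempt and no reset: what is moved stays moved. The work goes in short steps, Python scripts to look and compute and a tool call to move; the robot and the scene stay as the last step left them, time stands still between calls to the robot, and variables do not carry over. Pictures are saved under pics/ and viewed, at most 14 in all, crops included, and the job is handed in when it is done.

Besides the shell and the picture viewer there is one more tool, called after "Request:" as name([rows], argument=value, ...), one row to a line, values as JSON. apply_moves: Moves the arm, as the interface text tells. Its arguments: {"type":"object","properties":{"moves":{"type":"array"},"hand":{"type":"number"}},"required":["moves"]}

```bash
mkdir -p pics
cat > h.py <<'E'
import numpy as np, cv2
from station import r, imaging, models
def ray(p,uv):
    q=cv2.undistortPoints(np.array([[uv]],float),np.array(p["intrinsics"]),np.array(p["dist"]))[0,0]
    d=np.array(p["orientation"])@np.array([q[0],q[1],1.]); return np.array(p["eye"]),d
def onz(p,uv,z):
    e,d=ray(p,uv); return e+d*(z-e[2])/d[2]
def px(p,X):
    R=np.array(p["orientation"]);t=-R.T@np.array(p["eye"])
    return cv2.projectPoints(np.array(X,float).reshape(-1,3),cv2.Rodrigues(R.T)[0],t,np.array(p["intrinsics"]),np.array(p["dist"]))[0].reshape(-1,2)
E
python3 - <<'E'
from h import *
for c in("top","side"):
    p=imaging.capture(c); cv2.imwrite(f"pics/{c}0.png",cv2.resize(p["frame"],(800,600),interpolation=cv2.INTER_CUBIC)); print(c,np.round(p["eye"],3))
    for n,z in dict(driver=.013,cutters=.008,micrometer=.01,loupe=0,seat_driver=.01,seat_cutters=.01,seat_micrometer=.01,seat_loupe=.01,terminal_box=0,oil_bottle=0).items():
        for d in models.place_of(p,n)[:4]:
            uv=np.array(d["at"])*[512,384]; print(n,round(d["confidence"],2),np.round(uv),np.round(onz(p,uv,z),3)[:2])
print(r.sense())
E
```

```text
top [ 0.36  -0.003  1.104]
driver 0.65 [292. 176.] [ 0.584 -0.113]
cutters 0.86 [317. 217.] [ 0.456 -0.193]
micrometer 0.53 [353. 173.] [ 0.599 -0.305]
loupe 0.6 [380. 224.] [ 0.442 -0.388]
seat_driver 0.73 [165. 188.] [0.535 0.28 ]
seat_cutters 0.87 [226. 199.] [0.506 0.091]
seat_micrometer 0.91 [193. 193.] [0.52  0.194]
seat_loupe 0.88 [136. 187.] [0.536 0.372]
seat_loupe 0.76 [149. 278.] [0.262 0.31 ]
terminal_box 0.63 [274. 126.] [ 0.75  -0.054]
oil_bottle 0.72 [329. 131.] [ 0.737 -0.231]
side [-0.271 -0.822  0.73 ]
driver 0.56 [293. 205.] [ 0.585 -0.122]
cutters 0.7 [286. 236.] [ 0.468 -0.199]
micrometer 0.56 [354. 229.] [ 0.611 -0.307]
loupe 0.86 [342. 279.] [ 0.444 -0.391]
seat_driver 0.81 [189. 165.] [0.537 0.28 ]
seat_cutters 0.78 [221. 189.] [0.509 0.091]
seat_micrometer 0.72 [201. 177.] [0.513 0.188]
seat_loupe 0.96 [173. 158.] [0.531 0.358]
seat_loupe 0.83 [108. 198.] [0.246 0.291]
seat_loupe 0.24 [187. 162.] [0.545 0.298]
terminal_box 0.75 [312. 180.] [ 0.752 -0.059]
terminal_box 0.49 [354. 228.] [ 0.628 -0.296]
oil_bottle 0.92 [362. 201.] [ 0.755 -0.237]
{'time_s': 1.1, 'joints': array([ 8.20818051e+01,  2.20419842e+01,  4.52821199e-01,  4.36927320e-04,
       -6.84106956e+01, -1.48168084e+01]), 'joint_velocities': array([-0.01326666, -0.01458194, -0.02752334, -0.00055313, -0.00282108,
       -0.04145238]), 'effort': array([ 2.51006104e-04, -3.90479851e+01,  1.87623274e+01,  4.22438487e+00,
        1.54036609e-02, -2.97689110e-05]), 'tcp_pos': array([0.24151419, 0.57643448, 0.18324933]), 'ee_rot': array([[ 9.22303243e-01, -3.86466982e-01,  7.36332053e-06],
       [-3.86466982e-01, -9.22303243e-01,  1.46839368e-06],
       [ 6.22372872e-06, -4.19998452e-06, -1.00000000e+00]]), 'wrist_force': array([ 0.3695064 , -0.19637201,  0.63308715]), 'moment': array([ 0.03721345, -0.02315511, -0.04259136]), 'gripper_force': 0.0, 'gripper_width': 1.0005412635539401}
```

View pics/top0.png

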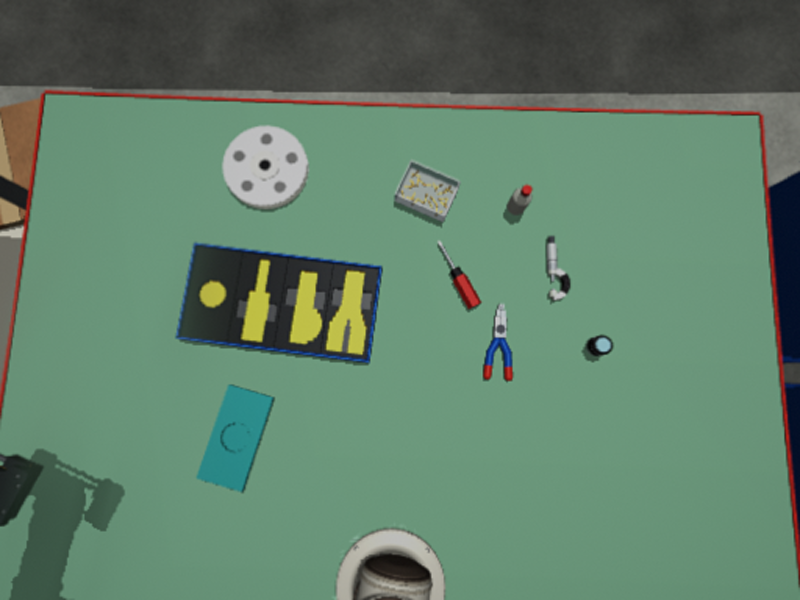

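View pics/side0.png

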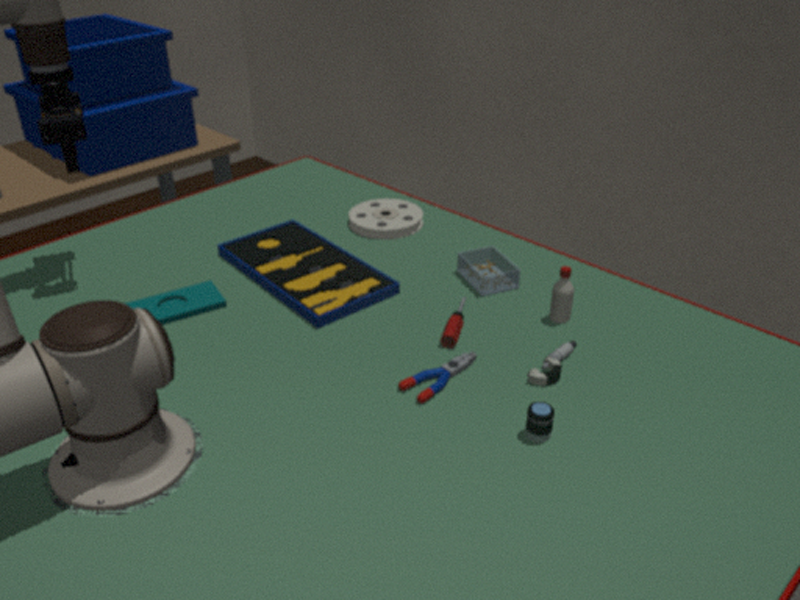

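```bash
cat > fit.py <<'E'
from h import *
from scipy.optimize import minimize
def box(a,b,w,c=0): return np.array([[a,c-w/2],[b,c-w/2],[b,c+w/2],[a,c+w/2]])/1e3
def circ(x,y,R,a0=0,a1=360):
    a=np.radians(np.linspace(a0,a1,40)); return np.c_[x+R*np.cos(a),y+R*np.sin(a)]/1e3
P=lambda *v: np.array(v)/1e3
# parts: (polygon, [z levels rel. to bench])
T=dict(
 driver=[(box(-75,-9,28),(4,9,13,17,22)),(box(-9,10,20),(6,13,20)),(box(10,75,6),(10,13,16))],
 cutters=[(P((8,-12),(50,-12),(75,-4),(75,4),(50,12),(8,12)),(0,8,16)),(P((8,-12),(8,0),(-75,-14),(-75,-29),(-30,-22)),(0,8,16)),(P((8,12),(8,0),(-75,14),(-75,29),(-30,22)),(0,8,16))],
 micrometer=[(box(-8,46,19),(2,6,10,14,18)),(box(46,62,13),(5,10,15)),(np.r_[circ(-33,0,33,180,360)[:], circ(-33,0,18,360,180)],(4,10,16)),(box(-62,-48,12),(4,10,16)),(box(-15,-3,12),(4,10,16))],
 loupe=[(circ(0,0,19),(0,12,24,36,48))])
S=dict(
 seat_driver=[(box(-82,17,42),(10,)),(box(17,82,21),(10,))],
 seat_cutters=[(box(10,82,38),(10,)),(P((10,-19),(-30,-37),(-82,-37),(-82,-12),(-25,-6),(-25,6),(-82,12),(-82,37),(-30,37),(10,19)),(10,))],
 seat_micrometer=[(box(-40,69,35),(10,)),(circ(-36,0,40,180,360),(10,)),(box(-76,-40,35),(10,))],
 seat_loupe=[(circ(0,0,26.5),(10,))])
def render(p,parts,x,y,a,roi):
    u0,v0,u1,v1=roi;s=6;im=np.zeros(((v1-v0)*s,(u1-u0)*s),np.uint8);c,n=np.cos(a),np.sin(a)
    for poly,zs in parts:
        for z in zs:
            W=np.c_[poly@np.array([[c,n],[-n,c]])+[x,y],np.full(len(poly),z/1e3)]
            q=((px(p,W)-[u0,v0]+.5)*s*16).astype(np.int32); cv2.fillPoly(im,[q],255,shift=4)
    return cv2.resize(im,(u1-u0,v1-v0),interpolation=cv2.INTER_AREA)/255.
def fit(views,parts,x0):
    best=None; V=[]
    for p,m in views:
        u,v=px(p,[[x0[0],x0[1],.01]])[0].astype(int); h=50
        roi=(max(u-h,0),max(v-h,0),min(u+h,512),min(v+h,384)); V.append((p,cv2.GaussianBlur(m[roi[1]:roi[3],roi[0]:roi[2]].astype(float),(0,0),1),roi))
    def cost(q): return sum(((cv2.GaussianBlur(render(p,parts,q[0],q[1],q[2],roi),(0,0),1)-m)**2).sum()/max((m**2).sum(),1) for p,m,roi in V)
    s=np.array([[0,0,0],[.015,0,.0],[0,.015,0],[0,0,.2]])
    for k in range(2):
        o=minimize(cost,x0,method="Nelder-Mead",options=dict(initial_simplex=np.array(x0)+s/(1+2*k),xatol=1e-4,fatol=1e-5)); x0=o.x
    return o.x,o.fun/len(V)
def yellow(p):
    h=cv2.cvtColor(p["frame"],cv2.COLOR_BGR2HSV); return cv2.inRange(h,(20,110,70),(38,255,255))>0
E
cat > m.py <<'E'
from fit import *
ps={c:imaging.capture(c) for c in("top","side")}
a0=dict(driver=.35,cutters=0,micrometer=.05,loupe=0,seat_driver=-.1,seat_cutters=-.1,seat_micrometer=-.1,seat_loupe=0)
x0=dict(driver=(.584,-.115),cutters=(.46,-.195),micrometer=(.605,-.305),loupe=(.442,-.389),seat_driver=(.535,.28),seat_cutters=(.507,.091),seat_micrometer=(.517,.19),seat_loupe=(.534,.365))
O={c:p["frame"].copy() for c,p in ps.items()}
for n,pt in {**T,**S}.items():
    vs={}
    for c,p in ps.items():
        if n in S: vs[c]=(p,yellow(p))
        else:
            d=models.cut_out(p,n)
            # take the detection nearest to the expected place
            u=px(p,[[*x0[n],.01]])[0]
            d=[e for e in d if np.hypot(*(np.argwhere(e["region"])[:,::-1].mean(0)-u))<20]
            if d: vs[c]=(p,d[0]["region"])
            else: print(n,c,"missed")
    st=[*x0[n],a0[n]]
    out=[]
    for key in list(vs)+["both"]:
        L=list(vs.values()) if key=="both" else [vs[key]]
        x,f=fit(L,pt,st); out.append(f"{key} {np.round(x[:2],4)} {np.degrees(x[2]):.1f} c{f:.3f}")
    print(n,*out,sep=" | ")
    for c,p in ps.items():
        cs=cv2.findContours((render(p,pt,*x,(0,0,512,384))>.5).astype(np.uint8),0,2)[0]; 
        O[c]=O[c] if O[c].shape[0]>384 else cv2.resize(O[c],None,fx=4,fy=4,interpolation=cv2.INTER_CUBIC)
        cv2.polylines(O[c],[k*4+2 for k in cs],True,(255,0,255),1)
t=O["top"]
cv2.imwrite("pics/ov.png",np.vstack([cv2.resize(t[570:970,420:1040],(620,400))[:290],t[590:900,1080:1700]]))
E
python3 m.py
```

```text
driver top missed
driver | side [ 0.5885 -0.1157] 29.9 c0.076 | both [ 0.5885 -0.1157] 29.9 c0.076
cutters | top [ 0.4559 -0.1987] -2.7 c0.083 | side [ 0.4589 -0.2003] -3.2 c0.139 | both [ 0.458  -0.1993] -2.7 c0.116
micrometer | top [ 0.6047 -0.3051] 0.9 c0.017 | side [ 0.6057 -0.3075] -0.1 c0.075 | both [ 0.6052 -0.3057] 0.4 c0.058
loupe | top [ 0.4491 -0.3869] 3.5 c0.003 | side [ 0.4512 -0.3906] -0.0 c0.008 | both [ 0.4503 -0.3895] 2.6 c0.025
seat_driver | top [0.5235 0.2808] -5.5 c0.636 | side [0.5297 0.2829] -5.4 c0.807 | both [0.5248 0.2811] -5.8 c0.725
seat_cutters | top [0.506  0.0988] -5.6 c0.451 | side [0.5096 0.1004] -5.9 c0.574 | both [0.5068 0.0993] -5.3 c0.515
seat_micrometer | top [0.5152 0.1904] -6.3 c0.683 | side [0.5218 0.1913] -5.9 c0.721 | both [0.5177 0.1904] -6.5 c0.706
seat_loupe | top [0.5333 0.3717] 5.5 c0.723 | side [0.539  0.3751] -5.1 c0.929 | both [0.5345 0.3718] -1.1 c0.829
```

View pics/ov.png

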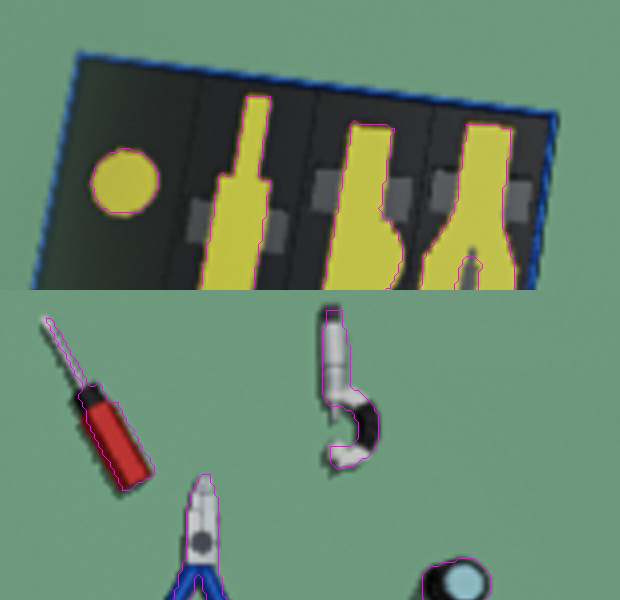

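In the top view (800x600), the candidates are:
- **Loupe module:** black module with the yellow round at (212,294), or the turquoise look-alike at (235,437). I take the yellow/black one.
- **Tools:** one of each. Driver (463,277), cutters (499,342), micrometer (556,268), loupe (600,345).
- **Bystanders:** terminal box (428,192), oil bottle (520,200), and a white disc (265,167).

The crop shows the fitted outlines lying on all the tools and on the black tray's cut-outs, so the choice holds.

```bash
cat > plan.py <<'E'
import sys
from h import *
def state():
    s=r.sense(); R=s["ee_rot"]; return np.array(s["tcp_pos"]),np.degrees(np.arctan2(R[1,0],R[0,0]))
def plan(W,start=None,step=.0405):
    p,a=start or state(); p=p.copy(); rows=[]
    print("from",np.round(p,4),round(a,2))
    for w in W:
        t=np.array(w[:3]);n=max(1,int(np.ceil(np.linalg.norm(t-p)/step)),int(np.ceil(abs(w[3]-a)/7.1-.01)))
        for k in range(n,0,-1):
            c,s=np.cos(np.radians(a)),np.sin(np.radians(a)); d=(t-p)/k
            X=np.array([[c,s,0],[s,-c,0],[0,0,-1]])
            sh=np.round(X.T@d,4); tu=round(-(w[3]-a)/k,1); rows.append([[float(v)+0. for v in sh],tu]); p=p+X@sh; a-=tu
        rows.append("|")
    rows=[x for x in rows]
    o=[]; 
    for x in rows:
        if x=="|": print(str(o).replace(" ","")); o=[]
        else: o.append(x)
    return p,a
E
python3 -c "
from plan import *
plan([(.48,.30,.18,0),(.49,-.2,.18,0),(.4505,-.389,.10,0),(.4505,-.389,.013,0)])"
```

```text
from [0.2415 0.5764 0.1833] -22.74
[[[0.0327,0.0163,0.0003],np.float64(-2.3)],[[0.032,0.0176,0.0003],np.float64(-2.3)],[[0.0313,0.0188,0.0003],np.float64(-2.3)],[[0.0305,0.0201,0.0003],np.float64(-2.3)],[[0.0296,0.0213,0.0003],np.float64(-2.3)],[[0.0288,0.0225,0.0004],np.float64(-2.2)],[[0.0279,0.0235,0.0003],np.float64(-2.3)],[[0.0269,0.0247,0.0004],np.float64(-2.2)],[[0.026,0.0256,0.0003],np.float64(-2.3)],[[0.0249,0.0267,0.0004],np.float64(-2.2)]]
[[[0.0008,0.0385,0.0],np.float64(-0.0)],[[0.0008,0.0385,0.0],np.float64(-0.0)],[[0.0008,0.0385,0.0],np.float64(-0.0)],[[0.0008,0.0384,0.0],np.float64(-0.0)],[[0.0008,0.0385,0.0],np.float64(-0.0)],[[0.0008,0.0384,0.0],np.float64(-0.0)],[[0.0008,0.0385,0.0],np.float64(-0.0)],[[0.0008,0.0384,0.0],np.float64(-0.0)],[[0.0008,0.0385,0.0],np.float64(-0.0)],[[0.0008,0.0384,0.0],np.float64(-0.0)],[[0.0008,0.0385,0.0],np.float64(-0.0)],[[0.0007,0.0384,0.0],np.float64(-0.0)],[[0.0008,0.0385,0.0],np.float64(-0.0)]]
[[[-0.0066,0.0315,0.0133],np.float64(-0.0)],[[-0.0066,0.0315,0.0133],np.float64(-0.0)],[[-0.0066,0.0315,0.0133],np.float64(-0.0)],[[-0.0065,0.0315,0.0134],np.float64(-0.0)],[[-0.0066,0.0315,0.0133],np.float64(-0.0)],[[-0.0065,0.0315,0.0134],np.float64(-0.0)]]
[[[0.0,0.0,0.029],np.float64(-0.0)],[[0.0,0.0,0.029],np.float64(-0.0)],[[0.0,0.0,0.029],np.float64(-0.0)]]
```

Request:
apply_moves([
  [[0,0,0],-5.7],
  [[0,0,0],-5.7],
  [[0,0,0],-5.7],
  [[0,0,0],-5.7],
  [[0.024,0.0276,0],0],
], hand=0.062)

```text
time_s: 2.02
tcp_pos: [0.2635, 0.5522, 0.1826]
ee_rot: [[1.0, 0.01, 0.0], [0.01, -1.0, 0.002], [0.0, -0.002, -1.0]]
wrist_force: [2.0, 0.4, -0.0]
gripper_width: 0.742
gripper_force: 0.0
```

Request:
apply_moves([
  [[0.024,0.0276,0],0],
  [[0.024,0.0276,0],0],
  [[0.024,0.0276,0],0],
  [[0.024,0.0276,0],0],
  [[0.024,0.0276,0],0],
])

```text
time_s: 2.43
tcp_pos: [0.3866, 0.4096, 0.1835]
ee_rot: [[1.0, 0.002, 0.0], [0.002, -1.0, 0.0], [0.0, -0.0, -1.0]]
wrist_force: [0.3, -0.4, -0.5]
gripper_width: 0.714
gripper_force: 0.0
```

Request:
apply_moves([
  [[0.024,0.0276,0],0],
  [[0.024,0.0276,0],0],
  [[0.024,0.0276,0],0],
  [[0.024,0.0276,0],0],
  [[0,0.04,0],0],
])

```text
time_s: 2.85
tcp_pos: [0.4855, 0.2606, 0.1828]
ee_rot: [[1.0, 0.001, 0.002], [0.001, -1.0, 0.0], [0.002, -0.0, -1.0]]
wrist_force: [0.9, -0.1, 0.6]
gripper_width: 0.715
gripper_force: 0.0
```

Request:
apply_moves([
  [[0,0.04,0],0],
  [[0,0.04,0],0],
  [[0,0.04,0],0],
  [[0,0.04,0],0],
  [[0,0.04,0],0],
])

```text
time_s: 3.27
tcp_pos: [0.4818, 0.0589, 0.1836]
ee_rot: [[1.0, 0.002, 0.001], [0.002, -1.0, 0.0], [0.001, -0.0, -1.0]]
wrist_force: [0.5, -0.4, -0.3]
gripper_width: 0.715
gripper_force: 0.0
```

Request:
apply_moves([
  [[0,0.04,0],0],
  [[0,0.04,0],0],
  [[0,0.04,0],0],
  [[0,0.04,0],0],
  [[0,0.04,0],0],
])

```text
time_s: 3.68
tcp_pos: [0.482, -0.1412, 0.1837]
ee_rot: [[1.0, 0.001, 0.001], [0.001, -1.0, -0.0], [0.001, 0.0, -1.0]]
wrist_force: [0.9, -0.1, 0.1]
gripper_width: 0.712
gripper_force: 0.0
```

Request:
apply_moves([
  [[0,0.04,0],0],
  [[0,0.04,0],0],
  [[0,0,0],0],
])

```text
time_s: 3.93
tcp_pos: [0.482, -0.2248, 0.1831]
ee_rot: [[1.0, -0.006, -0.0], [-0.006, -1.0, -0.001], [-0.0, 0.001, -1.0]]
wrist_force: [-0.1, 0.8, 0.5]
gripper_width: 0.713
gripper_force: 0.0
```

```bash
python3 -c "
from plan import *
print(state(),r.sense()['joints'].round(1))"
```

```text
(array([ 0.48195906, -0.22482768,  0.18309885]), np.float64(-0.32294771888655666)) [ -7.5  13.  -12.7   0.1 -64.4  97.1]
```

Request:
apply_moves([
  [[-0.0062,0.0339,0.0167],0],
  [[-0.0062,0.0339,0.0167],0],
  [[-0.0062,0.0339,0.0167],0],
  [[-0.0062,0.0339,0.0167],0],
  [[-0.0062,0.0339,0.0167],0],
])

```text
time_s: 4.35
tcp_pos: [0.4513, -0.3902, 0.0992]
ee_rot: [[1.0, 0.002, 0.0], [0.002, -1.0, -0.0], [0.0, 0.0, -1.0]]
wrist_force: [0.4, 0.4, 1.0]
gripper_width: 0.709
gripper_force: 0.0
```

Request:
apply_moves([
  [[0,0,0],0],
  [[0,0,0],0],
  [[0,0,0],0],
])

```text
time_s: 4.6
tcp_pos: [0.4517, -0.3889, 0.0998]
ee_rot: [[1.0, 0.001, -0.0], [0.001, -1.0, -0.0], [-0.0, 0.0, -1.0]]
wrist_force: [0.2, 0.3, 0.7]
gripper_width: 0.713
gripper_force: 0.0
```

Request:
apply_moves([
  [[0,0,0.03],0],
  [[0,0,0.03],0],
  [[-0.001,0,0.02],0],
  [[0,0,0.007],0],
  [[0,0,0],0],
])

```text
time_s: 5.02
tcp_pos: [0.4504, -0.3874, 0.012]
ee_rot: [[1.0, 0.003, -0.002], [0.003, -1.0, 0.001], [-0.002, -0.001, -1.0]]
wrist_force: [0.1, 0.7, 0.8]
gripper_width: 0.71
gripper_force: 0.0
```

Request:
apply_moves([
  [[0,0,0],0],
  [[0,0,0],0],
  [[0,0,0],0],
  [[0,0,0],0],
  [[0,0,0],0],
], hand=0)

```text
time_s: 5.43
tcp_pos: [0.4512, -0.3891, 0.0138]
ee_rot: [[1.0, 0.001, 0.002], [0.001, -1.0, -0.001], [0.002, 0.001, -1.0]]
wrist_force: [0.3, -0.3, -0.3]
gripper_width: 0.418
gripper_force: 0.0
```

Request:
apply_moves([
  [[0,0,0],0],
  [[0,0,0],0],
])

```text
time_s: 5.6
tcp_pos: [0.4507, -0.389, 0.013]
ee_rot: [[1.0, 0.001, 0.0], [0.001, -1.0, -0.0], [0.0, 0.0, -1.0]]
wrist_force: [-0.2, -0.0, -0.1]
gripper_width: 0.266
gripper_force: 0.0
```

Run:
```python
from h import *
I=[]
for c,b in(("top",(330,170,440,270)),("side",(280,220,400,330))):
    p=imaging.capture(c); l,t,R,B=b; I.append(cv2.resize(p["frame"][t:B,l:R],(400,380),interpolation=cv2.INTER_CUBIC))
cv2.imwrite("pics/g1.png",np.hstack(I))
```

```text
(no output)
```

View pics/g1.png

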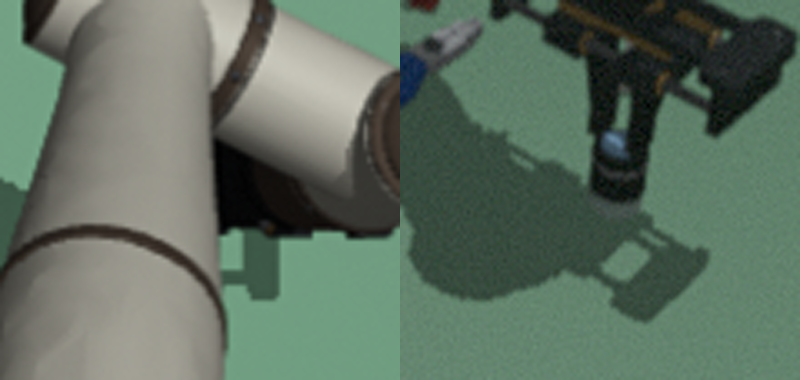

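Run:
```python
from fit import *
p=imaging.capture("side"); d=models.cut_out(p,"loupe")
for e in d[:2]:
    m=e["region"]; print(e["confidence"],m.sum(),np.argwhere(m)[:,::-1].mean(0))
print(fit([(p,d[0]["region"])],T["loupe"],[.45,-.389,0]))
print(models.place_of(p,"loupe")[0], onz(p,np.array(models.place_of(p,"loupe")[0]["at"])*[512,384],0))
# tips check
print(px(p,[[.4507,-.389+.0115,.013],[.4507,-.389-.0115,.013],[.45,-.389,0],[.45,-.389,.048]]))
print(r.sense()["gripper_width"],r.sense()["gripper_force"],r.sense()["tcp_pos"])
```

```text
0.67 353 [344.4815864  270.77053824]
(array([ 0.44855429, -0.39192724,  0.16181195]), np.float64(0.13618872901661933))
{'at': [0.6707, 0.7266], 'confidence': 0.85} [ 0.44590382 -0.39317316  0.        ]
[[339.48887852 270.44813639]
 [347.86588176 275.16117744]
 [342.94276014 277.27788319]
 [344.9185624  260.9690565 ]]
0.03256846554842821 0.0 [ 0.45056549 -0.38883891  0.01269778]
```

Run:
```python
from h import *
p=imaging.capture("side"); cv2.imwrite("pics/g2.png",cv2.resize(p["frame"][210:310,290:400],(770,600),interpolation=cv2.INTER_CUBIC))
s=r.sense(); print(s["gripper_width"],s["gripper_force"],s["tcp_pos"],s["wrist_force"])
```

```text
0.021607686800737387 0.0 [ 0.45055385 -0.38883835  0.01268624] [ 0.69667591  0.11607382 -0.02987091]
```

View pics/g2.png

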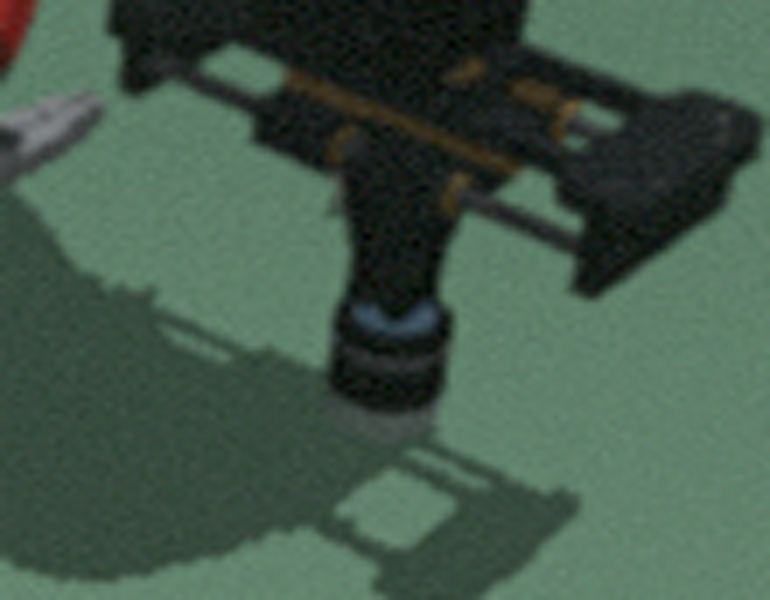

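Run:
```python
from h import *
p=imaging.capture("side")
for z in(.183,.2,.218): print((px(p,[[.2415,.5764,z],[.2415+.386*.0435,.5764+.922*.0435,z],[.2415-.386*.0435,.5764-.922*.0435,z]])*800/512).round(0).tolist())
print(r.pinch_z, (px(p,[[.4506,-.389,z] for z in(.013,.03,.04,.05,.06)])-[290,210])*[7,6])
print(p["eye"],np.round(p["orientation"],3))
```

```text
[[76.0, 182.0], [76.0, 175.0], [77.0, 190.0]]
[[74.0, 174.0], [74.0, 167.0], [75.0, 182.0]]
[[72.0, 165.0], [72.0, 158.0], [73.0, 173.0]]
0.0187 [[375.37118551 376.86337769]
 [380.26487271 342.30211369]
 [383.18040445 321.69826335]
 [386.12372497 300.88806196]
 [389.09521587 279.86851539]]
[-0.27130344 -0.82180731  0.7296671 ] [[ 0.71  -0.374  0.596]
 [-0.704 -0.36   0.612]
 [-0.014 -0.854 -0.519]]
```

Request:
apply_moves([
  [[0,0,-0.02],0],
  [[0,0,-0.03],0],
  [[0,0,-0.04],0],
  [[0,0,0],0],
  [[0,0,0],0],
], hand=0.062)

```text
time_s: 6.42
tcp_pos: [0.4524, -0.3898, 0.1058]
ee_rot: [[1.0, 0.001, 0.006], [0.001, -1.0, -0.003], [0.006, 0.003, -1.0]]
wrist_force: [0.2, 0.1, -0.9]
gripper_width: 0.305
gripper_force: 0.0
```

Run:
```python
from h import *
p=imaging.capture("side"); I=[cv2.resize(p["frame"][190:310,290:400],(550,600),interpolation=cv2.INTER_CUBIC)]
print(r.sense()["tcp_pos"]); t=np.array(r.sense()["tcp_pos"])
for d in(0,.02,.04):
  print((px(p,[t+[0,.031,d],t+[0,-.031,d],t+[0,0,d]])-[290,190])*5)
cv2.imwrite("pics/g3.png",I[0])
```

```text
[ 0.45097775 -0.38884314  0.10368316]
[[229.28551105 224.30262202]
 [348.17410761 284.9283078 ]
 [287.64608206 254.06276199]]
[[233.10331637 187.49719508]
 [353.39181719 247.3723312 ]
 [292.13944008 216.88263424]]
[[236.99528251 149.93738915]
 [358.71518629 209.01581448]
 [296.72191361 178.9254886 ]]
```

View pics/g3.png

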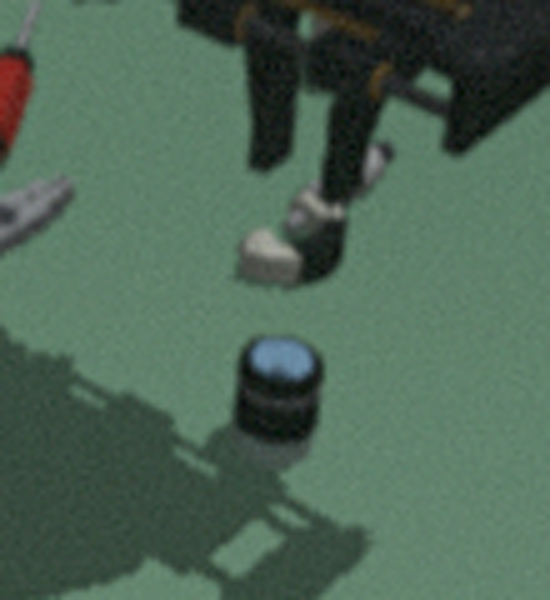

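The picture shows the open fingertips at crop (265,170) and (345,200), 35 mm higher than the reported TCP implies. At the reported z = 0.013 the fingers closed just above the lens, and the loupe has not moved. I'll go lower and watch the wrist force.

Request:
apply_moves([
  [[-0.0014,-0.0021,0.03],0],
  [[0,0,0.03],0],
  [[0,0,0.03],0],
  [[0,0,0.02],0],
  [[0,0,0.01],0],
], hand=0.062)

```text
time_s: 6.88
tcp_pos: [0.4459, -0.3849, -0.0219]
ee_rot: [[1.0, 0.0, -0.008], [0.0, -1.0, 0.004], [-0.008, -0.004, -1.0]]
wrist_force: [-0.5, 0.5, 0.2]
gripper_width: 0.684
gripper_force: 0.0
```

Request:
apply_moves([
  [[0,0,0.003],0],
  [[0,0,0],0],
  [[0,0,0],0],
])

```text
time_s: 7.13
tcp_pos: [0.4499, -0.3872, -0.0195]
ee_rot: [[1.0, 0.001, 0.001], [0.001, -1.0, -0.001], [0.001, 0.001, -1.0]]
wrist_force: [0.6, -0.6, 0.4]
gripper_width: 0.712
gripper_force: 0.0
```

Request:
apply_moves([
  [[0,0,0.004],0],
  [[0,0,0.002],0],
  [[0,0,0.002],0],
  [[0,0,0],0],
])

```text
time_s: 7.47
tcp_pos: [0.4492, -0.3867, -0.0282]
ee_rot: [[1.0, 0.001, 0.0], [0.001, -1.0, 0.0], [0.0, -0.0, -1.0]]
wrist_force: [-0.8, 0.2, -0.2]
gripper_width: 0.716
gripper_force: 0.0
```

Request:
apply_moves([
  [[0,0,0.002],0],
  [[0,0,0],0],
  [[0,0,0],0],
])

```text
time_s: 7.72
tcp_pos: [0.4492, -0.3867, -0.0303]
ee_rot: [[1.0, 0.001, -0.0], [0.001, -1.0, 0.0], [-0.0, -0.0, -1.0]]
wrist_force: [-0.1, -0.1, -0.3]
gripper_width: 0.709
gripper_force: 0.0
```

Request:
apply_moves([
  [[0,0,0.002],0],
  [[0,0,0],0],
  [[0,0,0],0],
])

```text
time_s: 7.97
tcp_pos: [0.4491, -0.3867, -0.0324]
ee_rot: [[1.0, 0.001, -0.0], [0.001, -1.0, 0.0], [-0.0, -0.0, -1.0]]
wrist_force: [0.7, -0.4, -0.2]
gripper_width: 0.709
gripper_force: 0.0
```

Request:
apply_moves([
  [[0,0,0.002],0],
  [[0,0,0],0],
  [[0,0,0],0],
])

```text
time_s: 8.22
tcp_pos: [0.4491, -0.3867, -0.0344]
ee_rot: [[1.0, 0.001, -0.0], [0.001, -1.0, 0.0], [-0.0, -0.0, -1.0]]
wrist_force: [0.2, -0.6, 1.5]
gripper_width: 0.712
gripper_force: 0.0
```

Request:
apply_moves([
  [[0,0,0.001],0],
  [[0,0,0],0],
  [[0,0,0],0],
])

```text
time_s: 8.47
tcp_pos: [0.4492, -0.3867, -0.0353]
ee_rot: [[1.0, 0.001, -0.0], [0.001, -1.0, 0.0], [-0.0, -0.0, -1.0]]
wrist_force: [-0.1, -0.0, 0.1]
gripper_width: 0.714
gripper_force: 0.0
```

Request:
apply_moves([
  [[0,0,0.001],0],
  [[0,0,0],0],
  [[0,0,0],0],
])

```text
time_s: 8.72
tcp_pos: [0.4492, -0.3867, -0.0363]
ee_rot: [[1.0, 0.001, -0.0], [0.001, -1.0, 0.0], [-0.0, -0.0, -1.0]]
wrist_force: [0.0, -0.9, 0.2]
gripper_width: 0.711
gripper_force: 0.0
```

Request:
apply_moves([
  [[0,0,0.001],0],
  [[0,0,0],0],
  [[0,0,0],0],
])

```text
time_s: 8.97
tcp_pos: [0.4492, -0.3867, -0.0373]
ee_rot: [[1.0, 0.001, -0.0], [0.001, -1.0, 0.0], [-0.0, -0.0, -1.0]]
wrist_force: [-0.3, -1.0, 0.5]
gripper_width: 0.711
gripper_force: 0.0
```

Request:
apply_moves([
  [[0,0,-0.008],0],
  [[0,0,-0.0055],0],
  [[0,0,0],0],
  [[0,0,0],0],
])

```text
time_s: 9.3
tcp_pos: [0.4498, -0.387, -0.0228]
ee_rot: [[1.0, 0.001, 0.002], [0.001, -1.0, -0.001], [0.002, 0.001, -1.0]]
wrist_force: [-0.1, 0.7, 0.2]
gripper_width: 0.715
gripper_force: 0.0
```

Request:
apply_moves([
  [[0,0,0],0],
  [[0,0,0],0],
  [[0,0,0],0],
  [[0,0,0],0],
  [[0,0,0],0],
], hand=0.02)

```text
time_s: 9.72
tcp_pos: [0.4492, -0.3868, -0.0239]
ee_rot: [[1.0, 0.001, -0.0], [0.001, -1.0, 0.0], [-0.0, -0.0, -1.0]]
wrist_force: [-0.0, -0.0, 0.3]
gripper_width: 0.431
gripper_force: 30.0
```

Request:
apply_moves([
  [[0,0,0],0],
  [[0,0,0],0],
])

```text
time_s: 9.88
tcp_pos: [0.4491, -0.3867, -0.0239]
ee_rot: [[1.0, 0.001, -0.0], [0.001, -1.0, 0.0], [-0.0, -0.0, -1.0]]
wrist_force: [-0.2, 0.2, -0.6]
gripper_width: 0.429
gripper_force: 30.0
```

Request:
apply_moves([
  [[0,0,-0.01],0],
  [[0,0,-0.026],0],
  [[0,0,-0.04],0],
  [[0,0,-0.04],0],
  [[0.0044,-0.0399,-0.008],0],
])

```text
time_s: 10.3
tcp_pos: [0.458, -0.3535, 0.1083]
ee_rot: [[1.0, -0.003, 0.013], [-0.003, -1.0, -0.01], [0.013, 0.01, -1.0]]
wrist_force: [2.8, 0.4, -0.1]
gripper_width: 0.426
gripper_force: 30.0
```

Request:
apply_moves([
  [[0.0044,-0.0399,0],0],
  [[0.0044,-0.0399,0],0],
  [[0.0044,-0.0399,0],0],
  [[0.0044,-0.0399,0],0],
  [[0.0044,-0.0399,0],0],
])

```text
time_s: 10.72
tcp_pos: [0.4751, -0.1455, 0.1012]
ee_rot: [[1.0, 0.001, 0.001], [0.001, -1.0, 0.0], [0.001, -0.0, -1.0]]
wrist_force: [0.1, 0.5, -0.7]
gripper_width: 0.425
gripper_force: 30.0
```

Request:
apply_moves([
  [[0.0044,-0.0399,0],0],
  [[0.0044,-0.0399,0],0],
  [[0.0044,-0.0399,0],0],
  [[0.0044,-0.0399,0],0],
  [[0.0044,-0.0399,0],0],
])

```text
time_s: 11.13
tcp_pos: [0.4968, 0.0543, 0.1012]
ee_rot: [[1.0, 0.001, 0.001], [0.001, -1.0, 0.0], [0.001, -0.0, -1.0]]
wrist_force: [0.7, -0.4, -1.4]
gripper_width: 0.425
gripper_force: 30.0
```

Request:
apply_moves([
  [[0.0044,-0.0399,0],0],
  [[0.0044,-0.0399,0],0],
  [[0.0044,-0.0399,0],0],
  [[0.0044,-0.0399,0],0],
  [[0.0044,-0.0399,0],0],
])

```text
time_s: 11.55
tcp_pos: [0.5185, 0.2538, 0.1011]
ee_rot: [[1.0, 0.002, 0.0], [0.002, -1.0, 0.0], [0.0, -0.0, -1.0]]
wrist_force: [0.9, 0.3, -0.7]
gripper_width: 0.429
gripper_force: 30.0
```

Request:
apply_moves([
  [[0.0044,-0.0399,0],0],
  [[0.0044,-0.0399,0],0],
  [[0,-0.0391,0],0],
  [[0,0,0.02],0],
  [[0,0,0],0],
])

```text
time_s: 11.97
tcp_pos: [0.5251, 0.3715, 0.0771]
ee_rot: [[1.0, 0.003, -0.005], [0.003, -1.0, -0.003], [-0.005, 0.003, -1.0]]
wrist_force: [-0.7, -1.5, -3.4]
gripper_width: 0.429
gripper_force: 30.0
```

Request:
apply_moves([
  [[0,0,0],0],
  [[0,0,0],0],
  [[0,0,0],0],
])

```text
time_s: 12.22
tcp_pos: [0.5282, 0.37, 0.0817]
ee_rot: [[1.0, 0.0, 0.001], [0.0, -1.0, 0.001], [0.001, -0.001, -1.0]]
wrist_force: [-0.3, 0.2, 0.0]
gripper_width: 0.431
gripper_force: 30.0
```

```bash
cat > look.py <<'E'
import sys
from fit import *
# look.py out [tool]: paired crops near TCP
s=r.sense(); t=np.array(s["tcp_pos"]); I=[]
for c in("top","side"):
    p=imaging.capture(c); u,v=px(p,[[t[0],t[1],.02]])[0].astype(int); h=int(sys.argv[2]) if len(sys.argv)>2 else 45
    l=min(max(u-h,0),512-2*h);k=min(max(v-h,0),384-2*h); I.append(cv2.resize(p["frame"][k:k+2*h,l:l+2*h],(400,400),interpolation=cv2.INTER_CUBIC))
cv2.imwrite(f"pics/{sys.argv[1]}.png",np.hstack(I)); print(t,s["gripper_width"],s["gripper_force"])
E
python3 look.py l1
```

```text
[0.5281829  0.3700454  0.08171577] 0.43055914697890785 29.999856899958104
```

View pics/l1.png

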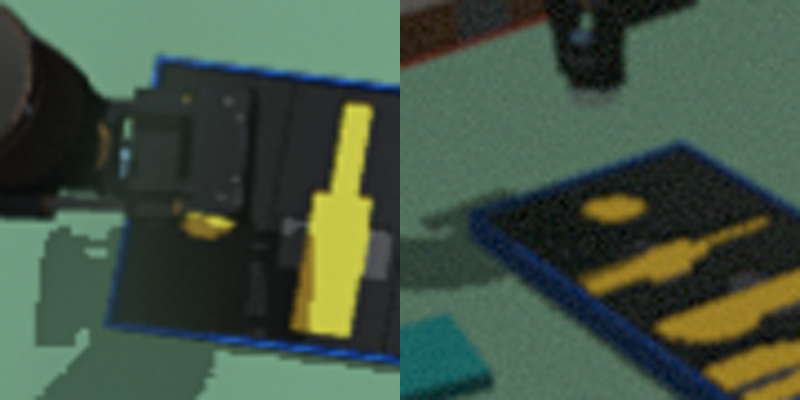

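Request:
apply_moves([
  [[0.0042,0,0.025],0],
  [[0,0,0.025],0],
  [[0,0,0.02],0],
  [[0,0,0.01],0],
  [[0,0,0],0],
])

```text
time_s: 12.73
tcp_pos: [0.5307, 0.3689, -0.0019]
ee_rot: [[1.0, 0.0, -0.003], [0.0, -1.0, -0.003], [-0.003, 0.003, -1.0]]
wrist_force: [-0.1, 0.1, -0.6]
gripper_width: 0.426
gripper_force: 30.0
```

Request:
apply_moves([
  [[0,0,0.006],0],
  [[0,0,0.004],0],
  [[0,0,0.002],0],
  [[0,0,0],0],
  [[0,0,0],0],
])

```text
time_s: 13.15
tcp_pos: [0.532, 0.371, -0.0111]
ee_rot: [[1.0, 0.001, 0.001], [0.001, -1.0, 0.001], [0.001, -0.001, -1.0]]
wrist_force: [-0.3, 0.9, 0.5]
gripper_width: 0.426
gripper_force: 30.0
```

Request:
apply_moves([
  [[0,0,0.001],0],
  [[0,0,0.0005],0],
  [[0,0,0],0],
  [[0,0,0],0],
])

```text
time_s: 13.48
tcp_pos: [0.5318, 0.3707, -0.0132]
ee_rot: [[1.0, 0.001, 0.0], [0.001, -1.0, 0.0], [0.0, -0.0, -1.0]]
wrist_force: [1.1, -0.1, 0.3]
gripper_width: 0.429
gripper_force: 30.0
```

Request:
apply_moves([
  [[0,0,0],0],
  [[0,0,0],0],
  [[0,0,0],0],
  [[0,0,0],0],
], hand=0.047)

```text
time_s: 13.82
tcp_pos: [0.5319, 0.3708, -0.0131]
ee_rot: [[1.0, 0.001, 0.0], [0.001, -1.0, 0.0], [0.0, -0.0, -1.0]]
wrist_force: [-0.3, -0.9, 0.3]
gripper_width: 0.532
gripper_force: 0.0
```

Request:
apply_moves([
  [[0,0,-0.01],0],
  [[0,0,-0.03],0],
  [[0,0,-0.04],0],
  [[0,0,-0.03],0],
  [[0,0,0],0],
])

```text
time_s: 14.23
tcp_pos: [0.536, 0.374, 0.1061]
ee_rot: [[1.0, 0.003, 0.013], [0.003, -1.0, 0.01], [0.013, -0.01, -1.0]]
wrist_force: [1.1, 0.3, 1.7]
gripper_width: 0.54
gripper_force: 0.0
```

Request:
apply_moves([
  [[0,0.0395,0],0],
  [[0,0.0395,0],0],
  [[0,0.0395,0],0],
  [[0,0.0395,0],0],
  [[0,0.0395,0],0],
], hand=0.055)

```text
time_s: 14.65
tcp_pos: [0.5317, 0.1716, 0.0976]
ee_rot: [[1.0, 0.002, 0.001], [0.002, -1.0, 0.001], [0.001, -0.001, -1.0]]
wrist_force: [0.7, -0.0, 0.5]
gripper_width: 0.628
gripper_force: 0.0
```

Request:
apply_moves([
  [[0,0.0395,0],0],
  [[0,0.0395,0],0],
  [[0,0.0395,0],0],
  [[0,0.0395,0],0],
  [[0,0,0],0],
])

```text
time_s: 15.07
tcp_pos: [0.5311, 0.0098, 0.0974]
ee_rot: [[1.0, -0.005, -0.001], [-0.005, -1.0, -0.001], [-0.001, 0.001, -1.0]]
wrist_force: [0.5, 1.0, -0.4]
gripper_width: 0.634
gripper_force: 0.0
```

Run:
```python
from fit import *
print(r.sense()["tcp_pos"],r.sense()["gripper_width"])
p=imaging.capture("top")
for n,x in(("driver",[.5865,-.113,.52]),("loupe",[.5325,.3705,0])):
    for e in models.cut_out(p,n)[:2]:
        m=e["region"]; pt=T[n] if n!="loupe" else [(T[n][0][0],(10,22,34,46,58))]
        print(n,e["confidence"],m.sum(),fit([(p,m)],pt,x))
cv2.imwrite("pics/l2.png",cv2.resize(p["frame"][135:255,95:395],(800,320),interpolation=cv2.INTER_CUBIC))
```

```text
[0.53106919 0.00983849 0.09737319] 0.6339122035839555
driver 0.63 243 (array([ 0.58714551, -0.11322769,  0.51399309]), np.float64(0.10680930085185505))
loupe 0.64 35 (array([ 0.52917275,  0.38239454, -0.01409941]), np.float64(5.811302676063856))
```

View pics/l2.png

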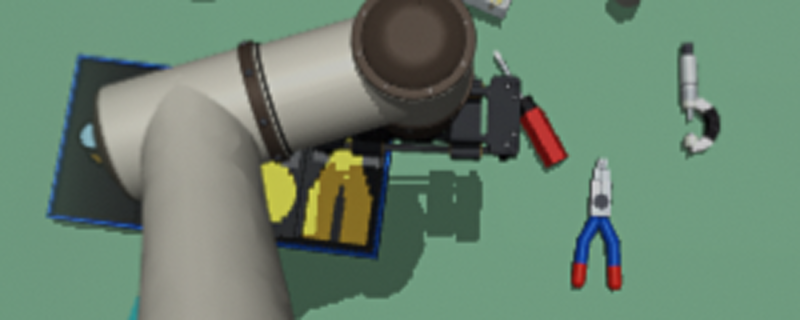

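Request:
apply_moves([
  [[0.009,0.0348,0],0],
  [[0.009,0.0348,0],0],
  [[0.009,0.0348,0],0],
  [[0.009,0.0348,0],0],
  [[0,0,0],-5.9],
])

```text
time_s: 15.63
tcp_pos: [0.5703, -0.1271, 0.0968]
ee_rot: [[0.995, 0.103, 0.001], [0.103, -0.995, -0.001], [0.001, 0.001, -1.0]]
wrist_force: [1.1, 0.1, -0.8]
gripper_width: 0.632
gripper_force: 0.0
```

Request:
apply_moves([
  [[0,0,0],-5.9],
  [[0,0,0],-5.9],
  [[0,0,0],-5.9],
  [[0,0,0],-5.9],
  [[0,0,0],0],
])

```text
time_s: 16.05
tcp_pos: [0.569, -0.1224, 0.0969]
ee_rot: [[0.868, 0.497, 0.0], [0.497, -0.868, 0.0], [0.0, 0.0, -1.0]]
wrist_force: [-0.7, 0.0, 0.8]
gripper_width: 0.631
gripper_force: 0.0
```

Request:
apply_moves([
  [[0,0,0.03],0],
  [[0,0,0.01],0],
  [[0,0,0],0],
  [[0,0,0],0],
])

```text
time_s: 16.38
tcp_pos: [0.5681, -0.1235, 0.0563]
ee_rot: [[0.87, 0.494, -0.002], [0.494, -0.87, -0.001], [-0.002, -0.0, -1.0]]
wrist_force: [0.7, -0.3, 0.0]
gripper_width: 0.633
gripper_force: 0.0
```

```bash
python3 -c "
from plan import *
print(state(),r.sense()['joints'].round(1))"; python3 look.py d1
```

```text
(array([ 0.56811549, -0.12353372,  0.05633348]), np.float64(29.578088289960714)) [  3.7  24.8 -15.3   0.  -50.  115.9]
[ 0.56811549 -0.12353372  0.05633348] 0.6328550982663875 0.0
```

View pics/d1.png

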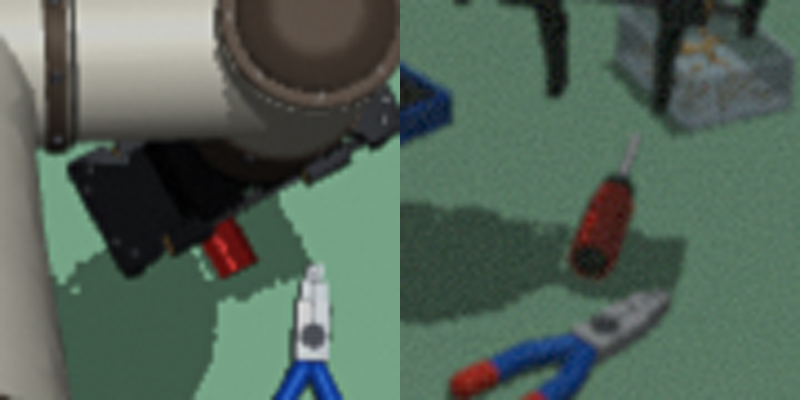

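Request:
apply_moves([
  [[0,0,0.03],0],
  [[0,0,0.03],0],
  [[0,0,0.02],0],
  [[0,0,0.008],0],
  [[0,0,0],0],
])

```text
time_s: 16.9
tcp_pos: [0.5675, -0.1241, -0.0323]
ee_rot: [[0.87, 0.493, -0.003], [0.493, -0.87, -0.0], [-0.002, -0.001, -1.0]]
wrist_force: [0.0, -0.3, -0.7]
gripper_width: 0.634
gripper_force: 0.0
```

Request:
apply_moves([
  [[0,0,0.003],0],
  [[0,0,0],0],
  [[0,0,0],0],
])

```text
time_s: 17.15
tcp_pos: [0.5696, -0.124, -0.0327]
ee_rot: [[0.87, 0.494, 0.003], [0.494, -0.87, -0.0], [0.003, 0.002, -1.0]]
wrist_force: [0.5, 0.1, 0.3]
gripper_width: 0.629
gripper_force: 0.0
```

Request:
apply_moves([
  [[0,0,0],0],
  [[0,0,0],0],
  [[0,0,0],0],
  [[0,0,0],0],
  [[0,0,0],0],
], hand=0.01)

```text
time_s: 17.57
tcp_pos: [0.5686, -0.1241, -0.034]
ee_rot: [[0.87, 0.494, 0.001], [0.494, -0.87, -0.0], [0.001, 0.0, -1.0]]
wrist_force: [0.2, -0.9, 0.9]
gripper_width: 0.336
gripper_force: 4.0
```

Request:
apply_moves([
  [[0,0,0],0],
  [[0,0,0],0],
  [[0,0,0],0],
])

```text
time_s: 17.82
tcp_pos: [0.5686, -0.1241, -0.034]
ee_rot: [[0.87, 0.494, 0.001], [0.494, -0.87, -0.0], [0.0, 0.0, -1.0]]
wrist_force: [-0.2, -0.5, 1.7]
gripper_width: 0.33
gripper_force: 29.9
```

Request:
apply_moves([
  [[0,0,-0.01],0],
  [[0,0,-0.02],0],
  [[0,0,-0.04],0],
  [[0,0,-0.03],0],
  [[0,0,0],0],
])

```text
time_s: 18.23
tcp_pos: [0.5732, -0.1243, 0.0731]
ee_rot: [[0.869, 0.495, 0.013], [0.495, -0.869, -0.001], [0.011, 0.008, -1.0]]
wrist_force: [0.7, 0.8, 1.0]
gripper_width: 0.332
gripper_force: 29.9
```

```bash
python3 look.py d2
```

```text
[ 0.57318405 -0.12433192  0.07312162] 0.33198172963145145 29.949689246714115
```

View pics/d2.png

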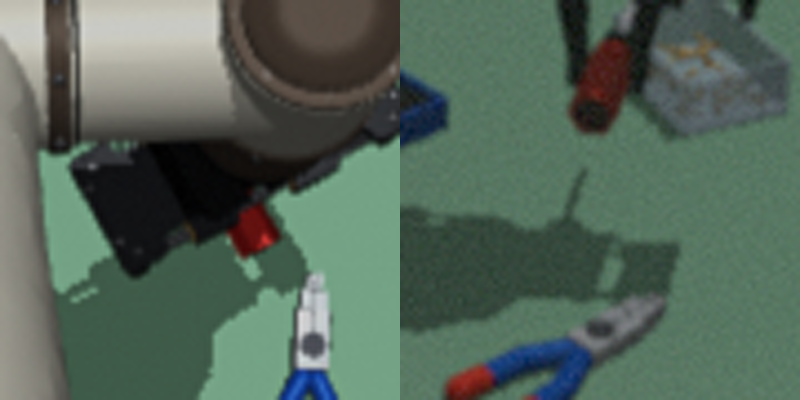

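Request:
apply_moves([
  [[0,0,-0.01],7.04],
  [[0,0,-0.01],7.04],
  [[0,0,-0.01],7.04],
  [[0,0,0],7.04],
  [[0,0,0],7.04],
])

```text
time_s: 18.75
tcp_pos: [0.5673, -0.1238, 0.0948]
ee_rot: [[0.995, -0.105, -0.002], [-0.105, -0.995, 0.0], [-0.002, -0.0, -1.0]]
wrist_force: [0.5, -0.6, -0.3]
gripper_width: 0.323
gripper_force: 29.9
```

Request:
apply_moves([
  [[0,0,0],0],
  [[0,0,0],0],
  [[0,0,0],0],
])

```text
time_s: 19.0
tcp_pos: [0.5675, -0.124, 0.0947]
ee_rot: [[0.995, -0.096, -0.002], [-0.096, -0.995, 0.0], [-0.002, 0.0, -1.0]]
wrist_force: [0.3, -0.3, -1.0]
gripper_width: 0.33
gripper_force: 29.9
```

```bash
python3 -c "
from plan import *
p,a=state();print(p,a); plan([(.5006,.2821,p[2],a)])"
```

```text
[ 0.56747415 -0.12395946  0.09468774] -5.492209139017069
from [ 0.5675 -0.124   0.0947] -5.49
[[[-0.0096,-0.0362,0.0],np.float64(-0.0)],[[-0.0096,-0.0362,0.0],np.float64(-0.0)],[[-0.0096,-0.0362,0.0],np.float64(-0.0)],[[-0.0096,-0.0361,0.0],np.float64(-0.0)],[[-0.0096,-0.0362,0.0],np.float64(-0.0)],[[-0.0096,-0.0361,0.0],np.float64(-0.0)],[[-0.0096,-0.0362,0.0],np.float64(-0.0)],[[-0.0096,-0.0361,0.0],np.float64(-0.0)],[[-0.0095,-0.0362,0.0],np.float64(-0.0)],[[-0.0096,-0.0361,0.0],np.float64(-0.0)],[[-0.0095,-0.0362,0.0],np.float64(-0.0)]]
```

Request:
apply_moves([
  [[-0.0096,-0.0362,0],0],
  [[-0.0096,-0.0362,0],0],
  [[-0.0096,-0.0362,0],0],
  [[-0.0096,-0.0362,0],0],
  [[-0.0096,-0.0362,0],0],
])

```text
time_s: 19.42
tcp_pos: [0.5375, 0.0622, 0.0954]
ee_rot: [[0.995, -0.097, -0.001], [-0.097, -0.995, -0.0], [-0.001, 0.0, -1.0]]
wrist_force: [-0.1, 1.2, -1.4]
gripper_width: 0.325
gripper_force: 29.9
```

Request:
apply_moves([
  [[-0.0096,-0.0362,0],0],
  [[-0.0096,-0.0362,0],0],
  [[-0.0096,-0.0362,0],0],
  [[-0.0096,-0.0362,0],0],
  [[-0.0096,-0.0362,0],0],
])

```text
time_s: 19.83
tcp_pos: [0.5074, 0.2473, 0.0954]
ee_rot: [[0.995, -0.096, -0.001], [-0.096, -0.995, -0.001], [-0.001, 0.001, -1.0]]
wrist_force: [0.5, 0.1, -0.9]
gripper_width: 0.325
gripper_force: 29.9
```

Request:
apply_moves([
  [[-0.0095,-0.036,0],0],
  [[0,0,0.03],0],
  [[0,0,0.01],0],
  [[0,0,0],0],
  [[0,0,0],0],
])

```text
time_s: 20.25
tcp_pos: [0.5021, 0.2813, 0.0551]
ee_rot: [[0.995, -0.098, -0.002], [-0.098, -0.995, -0.002], [-0.001, 0.002, -1.0]]
wrist_force: [-0.1, 0.4, -0.1]
gripper_width: 0.324
gripper_force: 29.9
```

```bash
python3 look.py d3 40; python3 -c "
from plan import *
p,a=state();print(p,a); plan([(.5006,.2821,p[2],-5.6)])"
```

```text
[0.5020886  0.28133565 0.05512428] 0.3244680713955732 29.94937364012003
[0.50332899 0.28196701 0.05678343] -5.660009020688911
from [0.5033 0.282  0.0568] -5.66
[[[-0.0027,0.0001,0.0],np.float64(-0.1)]]
```

View pics/d3.png

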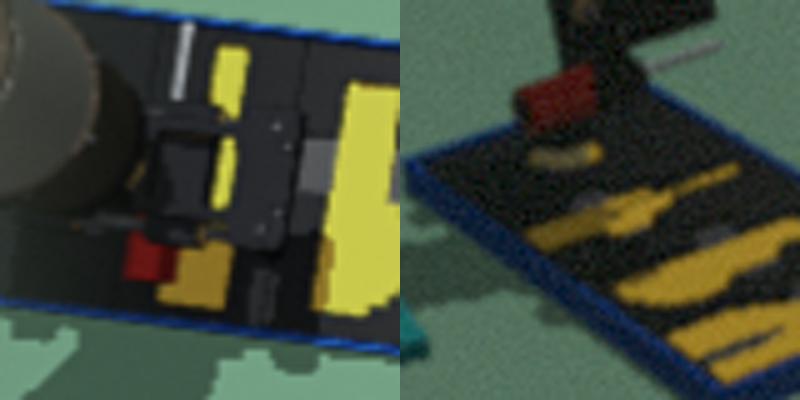

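Run:
```python
from fit import *
p=imaging.capture("top"); t=np.array(r.sense()["tcp_pos"]);print(t)
t0=np.array([.5021,.2813]);u,v=px(p,[[*t0,.02]])[0].astype(int);l,k=u-40,v-40
a=np.radians(-5.66)
for z in(.095,.1025):
  for n,x in(("tip",.097),("hbutt",-.053)):
    q=px(p,[[t[0]+x*np.cos(a),t[1]+x*np.sin(a),z]])[0]; print(z,n,(q-[l,k])*5)
for off in(0,.005): print((px(p,[[t[0]+.097*np.cos(a)+off,t[1]+.097*np.sin(a),.1]])[0]-[l,k])*5)
```

```text
[0.50341903 0.28211359 0.05704428]
0.095 tip [195.82324687  19.98045184]
0.095 hbutt [151.40140288 275.97089785]
0.1025 tip [192.45434297  16.85446372]
0.1025 hbutt [147.62574516 274.67242481]
[193.58275734  17.90149913]
[194.16880277   9.4656286 ]
```

Request:
apply_moves([
  [[0,0,0.025],0],
  [[0,0,0.025],0],
  [[0,0,0.015],0],
  [[0,0,0.005],0],
  [[0,0,0],0],
])

```text
time_s: 20.82
tcp_pos: [0.5024, 0.2816, -0.0146]
ee_rot: [[0.995, -0.099, -0.001], [-0.099, -0.995, -0.001], [-0.001, 0.001, -1.0]]
wrist_force: [0.3, 1.2, 0.2]
gripper_width: 0.326
gripper_force: 29.9
```

Request:
apply_moves([
  [[0,0,0.004],0],
  [[0,0,0.003],0],
  [[0,0,0],0],
  [[0,0,0],0],
])

```text
time_s: 21.15
tcp_pos: [0.5028, 0.2827, -0.0206]
ee_rot: [[0.995, -0.098, 0.001], [-0.098, -0.995, 0.001], [0.001, -0.001, -1.0]]
wrist_force: [0.1, 0.6, -0.8]
gripper_width: 0.329
gripper_force: 29.9
```

Request:
apply_moves([
  [[0,0,0.001],0],
  [[0,0,0.001],0],
  [[0,0,0],0],
  [[0,0,0],0],
])

```text
time_s: 21.48
tcp_pos: [0.5024, 0.2825, -0.0232]
ee_rot: [[0.995, -0.098, 0.0], [-0.098, -0.995, -0.0], [0.0, 0.0, -1.0]]
wrist_force: [0.1, 1.0, -0.8]
gripper_width: 0.328
gripper_force: 29.9
```

Request:
apply_moves([
  [[0,0,0],0],
  [[0,0,0],0],
  [[0,0,0],0],
  [[0,0,0],0],
], hand=0.04)

```text
time_s: 21.82
tcp_pos: [0.5026, 0.2826, -0.0231]
ee_rot: [[0.995, -0.098, 0.0], [-0.098, -0.995, 0.0], [0.0, -0.0, -1.0]]
wrist_force: [-0.4, -0.5, -1.2]
gripper_width: 0.45
gripper_force: 0.0
```

Request:
apply_moves([
  [[0,0,-0.01],0],
  [[0,0,-0.03],0],
  [[0,0,-0.04],0],
  [[0,0,-0.03],0],
  [[0,0,0],0],
])

```text
time_s: 22.23
tcp_pos: [0.5068, 0.2857, 0.0951]
ee_rot: [[0.995, -0.096, 0.012], [-0.096, -0.995, 0.009], [0.011, -0.01, -1.0]]
wrist_force: [1.2, 0.5, 0.9]
gripper_width: 0.459
gripper_force: 0.0
```

```bash
python3 -c "
from plan import *
p,a=state();
# cutters grip point
c=np.radians(-2.7); g=np.array([.456+.025*np.cos(c),-.1987+.025*np.sin(c)]);print(g); plan([(g[0],g[1],.09,-2.7)])"; python3 look.py d4 40
```

```text
[ 0.48097225 -0.19987766]
from [0.5068 0.2857 0.0951] -5.53
[[[0.0016,0.0374,0.0004],np.float64(-0.2)],[[0.0015,0.0374,0.0004],np.float64(-0.2)],[[0.0014,0.0374,0.0004],np.float64(-0.2)],[[0.0012,0.0374,0.0004],np.float64(-0.2)],[[0.0011,0.0374,0.0004],np.float64(-0.2)],[[0.001,0.0374,0.0004],np.float64(-0.2)],[[0.0008,0.0374,0.0004],np.float64(-0.2)],[[0.0007,0.0374,0.0004],np.float64(-0.2)],[[0.0006,0.0374,0.0004],np.float64(-0.2)],[[0.0005,0.0374,0.0004],np.float64(-0.3)],[[0.0003,0.0374,0.0004],np.float64(-0.2)],[[0.0001,0.0373,0.0003],np.float64(-0.3)],[[-0.0001,0.0374,0.0004],np.float64(-0.2)]]
[0.50675165 0.28566086 0.09506581] 0.45926174972353606 0.0
```

View pics/d4.png

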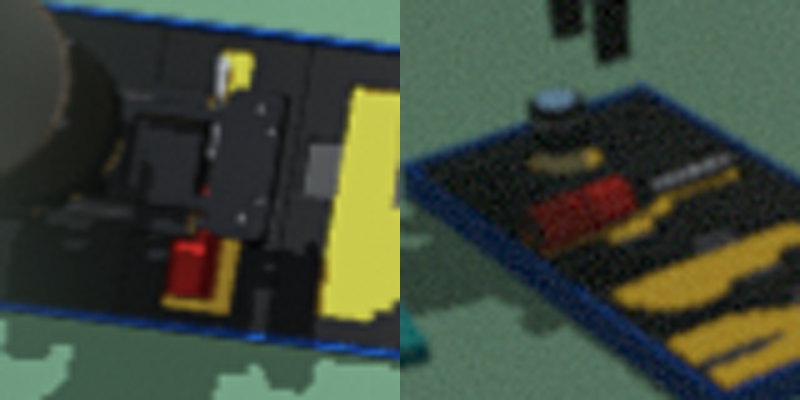

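Request:
apply_moves([
  [[0,0,0],-2.9],
  [[0,0.04,0],0],
  [[0,0.04,0],0],
  [[0,0.04,0],0],
  [[0,0.04,0],0],
], hand=0.06)

```text
time_s: 22.75
tcp_pos: [0.4931, 0.1206, 0.0854]
ee_rot: [[0.999, -0.047, -0.003], [-0.047, -0.999, -0.002], [-0.003, 0.002, -1.0]]
wrist_force: [0.6, -0.1, -0.3]
gripper_width: 0.676
gripper_force: 0.0
```

Request:
apply_moves([
  [[0,0.04,0],0],
  [[0,0.04,0],0],
  [[0,0.04,0],0],
  [[0,0.04,0],0],
  [[0,0.04,0],0],
])

```text
time_s: 23.17
tcp_pos: [0.4835, -0.0791, 0.0858]
ee_rot: [[0.999, -0.047, -0.003], [-0.047, -0.999, -0.0], [-0.003, 0.0, -1.0]]
wrist_force: [1.4, -0.2, 0.1]
gripper_width: 0.688
gripper_force: 0.0
```

Request:
apply_moves([
  [[0,0.04,0],0],
  [[0,0.04,0],0],
  [[0,0.04,0],0],
  [[0,0,0],0],
  [[0,0,0],0],
])

```text
time_s: 23.58
tcp_pos: [0.4778, -0.1988, 0.0853]
ee_rot: [[0.999, -0.052, -0.003], [-0.052, -0.999, 0.001], [-0.003, -0.0, -1.0]]
wrist_force: [0.5, 1.5, -0.2]
gripper_width: 0.692
gripper_force: 0.0
```

Request:
apply_moves([
  [[0,0,0],0],
  [[0,0,0],0],
])

```text
time_s: 23.75
tcp_pos: [0.4791, -0.1961, 0.0862]
ee_rot: [[0.999, -0.047, -0.001], [-0.047, -0.999, 0.0], [-0.001, -0.0, -1.0]]
wrist_force: [-0.2, -0.4, 0.2]
gripper_width: 0.691
gripper_force: 0.0
```

```bash
python3 -c "
from plan import *
print(state()); plan([(.481,-.1999,.085,-2.7)])
from fit import *
p=imaging.capture('top')
for n,x in(('driver',[.5225,.28,-.1]),('loupe',[.532,.3705,0]),('micrometer',[.6047,-.3051,0])):
    dz=0 if n=='micrometer' else 10
    for e in models.cut_out(p,n)[:2]: print(n,e['confidence'],e['region'].sum(),fit([(p,e['region'])],[(q,[z+dz for z in zs]) for q,zs in T[n]],x))
"
```

```text
(array([ 0.47905155, -0.19606158,  0.08616823]), np.float64(-2.6664411726798964))
from [ 0.4791 -0.1961  0.0862] -2.67
[[[0.0021,0.0037,0.0012],np.float64(0.0)]]
driver 0.85 268 (array([ 0.52344819,  0.28221777, -0.07728089]), np.float64(0.1358794529721871))
loupe 0.75 204 (array([0.53193529, 0.37461109, 0.02681089]), np.float64(0.006820914640323993))
```

Request:
apply_moves([
  [[0.0021,0.0037,0.03],0],
  [[0,0,0.03],0],
  [[0,0,0.03],0],
  [[0,0,0.02],0],
  [[0,0,0.007],0],
])

```text
time_s: 24.37
tcp_pos: [0.4791, -0.1998, -0.0332]
ee_rot: [[0.999, -0.047, -0.006], [-0.047, -0.999, 0.001], [-0.006, -0.001, -1.0]]
wrist_force: [-1.1, -0.2, -0.1]
gripper_width: 0.687
gripper_force: 0.0
```

Request:
apply_moves([
  [[0,0,0.003],0],
  [[0,0,0.002],0],
  [[0,0,0],0],
  [[0,0,0],0],
  [[0,0,0],0],
])

```text
time_s: 24.78
tcp_pos: [0.4824, -0.2009, -0.034]
ee_rot: [[0.999, -0.048, 0.003], [-0.048, -0.999, -0.0], [0.003, 0.0, -1.0]]
wrist_force: [-0.2, 0.0, 0.5]
gripper_width: 0.692
gripper_force: 0.0
```

Request:
apply_moves([
  [[0,0,0],0],
  [[0,0,0],0],
  [[0,0,0],0],
  [[0,0,0],0],
  [[0,0,0],0],
], hand=0.01)

```text
time_s: 25.2
tcp_pos: [0.4814, -0.2008, -0.0352]
ee_rot: [[0.999, -0.048, 0.0], [-0.048, -0.999, -0.0], [0.0, 0.0, -1.0]]
wrist_force: [0.5, -0.6, 0.1]
gripper_width: 0.397
gripper_force: 0.0
```

Request:
apply_moves([
  [[0,0,0],0],
  [[0,0,0],0],
  [[0,0,0],0],
  [[0,0,0],0],
])

```text
time_s: 25.53
tcp_pos: [0.4815, -0.2009, -0.0352]
ee_rot: [[0.999, -0.048, 0.0], [-0.048, -0.999, -0.0], [0.0, 0.0, -1.0]]
wrist_force: [-0.2, -0.9, 0.6]
gripper_width: 0.272
gripper_force: 30.0
```

Request:
apply_moves([
  [[0,0,-0.01],0],
  [[0,0,-0.025],0],
  [[0,0,-0.04],0],
  [[0,0,-0.03],0],
  [[0,0,0],2.8],
])

```text
time_s: 25.95
tcp_pos: [0.4863, -0.2018, 0.0769]
ee_rot: [[0.995, -0.096, 0.013], [-0.096, -0.995, -0.003], [0.014, 0.002, -1.0]]
wrist_force: [1.4, 0.4, -1.6]
gripper_width: 0.272
gripper_force: 29.9
```

Request:
apply_moves([
  [[0.0025,-0.0375,0],0],
  [[0.0025,-0.0375,0],0],
  [[0.0025,-0.0375,0],0],
  [[0.0025,-0.0375,0],0],
  [[0.0025,-0.0375,0],0],
])

```text
time_s: 26.37
tcp_pos: [0.5115, -0.0138, 0.0703]
ee_rot: [[0.995, -0.097, 0.0], [-0.097, -0.995, 0.0], [0.0, -0.0, -1.0]]
wrist_force: [1.1, 0.2, -2.3]
gripper_width: 0.273
gripper_force: 30.0
```

Request:
apply_moves([
  [[0.0025,-0.0375,0],0],
  [[0.0025,-0.0375,0],0],
  [[0.0025,-0.0375,0],0],
  [[0,0,0.02],0],
  [[0,0,0],0],
])

```text
time_s: 26.78
tcp_pos: [0.5279, 0.0973, 0.0475]
ee_rot: [[0.996, -0.094, -0.005], [-0.094, -0.996, -0.001], [-0.005, 0.002, -1.0]]
wrist_force: [-0.7, -0.3, -2.9]
gripper_width: 0.273
gripper_force: 30.0
```

Request:
apply_moves([
  [[0,0,0.01],0],
  [[0,0,0],0],
  [[0,0,0],0],
  [[0,0,0],0],
])

```text
time_s: 27.12
tcp_pos: [0.5305, 0.095, 0.0403]
ee_rot: [[0.995, -0.098, 0.001], [-0.098, -0.995, 0.0], [0.001, -0.0, -1.0]]
wrist_force: [0.3, -0.5, -1.7]
gripper_width: 0.271
gripper_force: 30.0
```

```bash
python3 -c "
from plan import *
print(state()); plan([(.5304,.0961,.04,-5.5)])
from fit import *
p=imaging.capture('side'); t=r.sense()['tcp_pos']; dz=(t[2]+.0352)*1e3
for e in models.cut_out(p,'cutters')[:2]:
  x,f=fit([(p,e['region'])],[(q,[z+dz for z in zs]) for q,zs in T['cutters']],[t[0]-.025,t[1],-.1]); print(e['confidence'],e['region'].sum(),x,f)
  a=x[2]; d=x[:2]-t[:2]; print('offset in tool',d[0]*np.cos(a)+d[1]*np.sin(a), -d[0]*np.sin(a)+d[1]*np.cos(a))
import sys
"; python3 look.py c1 45; grep -c . look.py
```

```text
(array([0.53048972, 0.09495495, 0.04028334]), np.float64(-5.610168394877899))
from [0.5305 0.095  0.0403] -5.61
[[[-0.0002,-0.0011,0.0003],np.float64(-0.1)]]
0.77 352 [ 0.50801321  0.10037782 -0.0880331 ] 0.27982973737632
offset in tool -0.023006813634386756 0.00325209982612013
[0.53069855 0.09528351 0.04045649] 0.27122014601519306 29.952938854694366
8
```

Request:
apply_moves([
  [[0,-0.001,0.02],0],
  [[0,0,0.02],0],
  [[0,0,0.012],0],
  [[0,0,0.004],0],
  [[0,0,0],0],
])

```text
time_s: 27.73
tcp_pos: [0.5298, 0.0964, -0.017]
ee_rot: [[0.995, -0.097, -0.002], [-0.097, -0.995, -0.001], [-0.002, 0.001, -1.0]]
wrist_force: [-1.0, -0.8, -0.8]
gripper_width: 0.27
gripper_force: 30.0
```

Request:
apply_moves([
  [[0,0,0.003],0],
  [[0,0,0.002],0],
  [[0,0,0.001],0],
  [[0,0,0],0],
  [[0,0,0],0],
])

```text
time_s: 28.15
tcp_pos: [0.5306, 0.097, -0.0218]
ee_rot: [[0.995, -0.096, 0.001], [-0.096, -0.995, 0.0], [0.001, -0.0, -1.0]]
wrist_force: [0.3, -0.1, -1.7]
gripper_width: 0.272
gripper_force: 30.0
```

Request:
apply_moves([
  [[0,0,0.001],0],
  [[0,0,0.0005],0],
  [[0,0,0],0],
  [[0,0,0],0],
])

```text
time_s: 28.48
tcp_pos: [0.5304, 0.0969, -0.0237]
ee_rot: [[0.995, -0.096, 0.0], [-0.096, -0.995, -0.0], [0.0, 0.0, -1.0]]
wrist_force: [-0.0, 0.1, -2.4]
gripper_width: 0.273
gripper_force: 30.0
```

Request:
apply_moves([
  [[0,0,0.001],0],
  [[0,0,0],0],
  [[0,0,0],0],
])

```text
time_s: 28.73
tcp_pos: [0.5303, 0.0968, -0.0248]
ee_rot: [[0.995, -0.096, -0.0], [-0.096, -0.995, -0.0], [-0.0, 0.0, -1.0]]
wrist_force: [-0.5, -0.2, -1.1]
gripper_width: 0.27
gripper_force: 30.0
```

Request:
apply_moves([
  [[0,0,0],0],
  [[0,0,0],0],
  [[0,0,0],0],
  [[0,0,0],0],
], hand=0.036)

```text
time_s: 29.07
tcp_pos: [0.5306, 0.097, -0.0245]
ee_rot: [[0.995, -0.096, 0.001], [-0.096, -0.995, 0.0], [0.001, -0.0, -1.0]]
wrist_force: [0.5, 0.3, 0.8]
gripper_width: 0.4
gripper_force: 0.0
```

Request:
apply_moves([
  [[0,0,-0.01],0],
  [[0,0,-0.03],0],
  [[0,0,-0.04],0],
  [[0,0,-0.03],0],
  [[0,0,0],-6.4],
])

```text
time_s: 29.48
tcp_pos: [0.5354, 0.0985, 0.0933]
ee_rot: [[1.0, 0.019, 0.014], [0.019, -1.0, 0.005], [0.014, -0.005, -1.0]]
wrist_force: [1.2, 0.9, 0.3]
gripper_width: 0.413
gripper_force: 0.0
```

Request:
apply_moves([
  [[0.008,0.039,0],0],
  [[0.008,0.039,0],0],
  [[0.008,0.039,0],0],
  [[0.008,0.039,0],0],
  [[0.008,0.039,0],0],
], hand=0.055)

```text
time_s: 29.9
tcp_pos: [0.5736, -0.0992, 0.0865]
ee_rot: [[1.0, 0.016, 0.001], [0.016, -1.0, -0.0], [0.001, 0.0, -1.0]]
wrist_force: [0.1, 0.1, -0.6]
gripper_width: 0.611
gripper_force: 0.0
```

Request:
apply_moves([
  [[0.008,0.039,0],0],
  [[0.008,0.039,0],0],
  [[0.008,0.039,0],0],
  [[0.008,0.039,0],0],
  [[0.008,0.039,0],0],
])

```text
time_s: 30.32
tcp_pos: [0.6164, -0.294, 0.0864]
ee_rot: [[1.0, 0.015, 0.001], [0.015, -1.0, -0.0], [0.001, 0.0, -1.0]]
wrist_force: [1.1, 0.9, -0.4]
gripper_width: 0.632
gripper_force: 0.0
```

Request:
apply_moves([
  [[0.002,0.012,0.01],0],
  [[0,0,0],0],
  [[0,0,0],0],
  [[0,0,0],0],
  [[0,0,0],0],
])

```text
time_s: 30.73
tcp_pos: [0.6186, -0.3025, 0.0761]
ee_rot: [[1.0, 0.017, 0.001], [0.017, -1.0, -0.0], [0.001, 0.0, -1.0]]
wrist_force: [-0.6, -0.2, -0.0]
gripper_width: 0.629
gripper_force: 0.0
```

```bash
python3 -c "
from plan import *
print(state()); plan([(.6187,-.3049,.06,.6)])
from fit import *
p=imaging.capture('top')
for n,x,dz in(('driver',[.5225,.28,-.1],10),('cutters',[.5055,.0985,-.1],10)):
    for e in models.cut_out(p,n)[:2]: print(n,e['confidence'],e['region'].sum(),fit([(p,e['region'])],[(q,[z+dz for z in zs]) for q,zs in T[n]],x))
p=imaging.capture('side')
for e in models.cut_out(p,'micrometer')[:1]: print(fit([(p,e['region'])],T['micrometer'],[.6057,-.3075,0]))
"
```

```text
(array([ 0.61863006, -0.30247098,  0.07606984]), np.float64(0.9729067197423725))
from [ 0.6186 -0.3025  0.0761] 0.97
[[[0.0,0.0024,0.0161],np.float64(0.4)]]
driver 0.57 186 (array([0.60805556, 0.05222222, 2.04814815]), np.float64(1.0))
cutters 0.66 437 (array([ 0.50398129,  0.10130501, -0.08226105]), np.float64(0.05499288561753613))
cutters 0.59 155 (array([0.52120216, 0.05555926, 0.46621549]), np.float64(331.8451957132003))
(array([ 0.60440346, -0.30746381,  0.01832059]), np.float64(0.050808736976678))
```

Request:
apply_moves([
  [[0,0.0025,0.03],0],
  [[0,0,0.03],0],
  [[0,0,0.03],0],
  [[0,0,0.015],0],
  [[0,0,0.003],0],
])

```text
time_s: 31.4
tcp_pos: [0.6156, -0.3051, -0.0369]
ee_rot: [[1.0, 0.015, -0.007], [0.015, -1.0, 0.002], [-0.007, -0.003, -1.0]]
wrist_force: [-1.3, 0.0, -0.1]
gripper_width: 0.633
gripper_force: 0.0
```

Request:
apply_moves([
  [[0,0,0.002],0],
  [[0,0,0.0015],0],
  [[0,0,0],0],
  [[0,0,0],0],
  [[0,0,0],0],
])

```text
time_s: 31.82
tcp_pos: [0.6194, -0.3066, -0.0347]
ee_rot: [[1.0, 0.015, 0.002], [0.015, -1.0, -0.001], [0.002, 0.001, -1.0]]
wrist_force: [0.3, 0.7, -0.2]
gripper_width: 0.63
gripper_force: 0.0
```

Request:
apply_moves([
  [[0,0,0],0],
  [[0,0,0],0],
  [[0,0,0],0],
  [[0,0,0],0],
  [[0,0,0],0],
], hand=0.008)

```text
time_s: 32.23
tcp_pos: [0.6184, -0.3064, -0.0362]
ee_rot: [[1.0, 0.015, 0.0], [0.015, -1.0, -0.0], [0.0, 0.0, -1.0]]
wrist_force: [0.5, 0.3, -0.9]
gripper_width: 0.344
gripper_force: 0.0
```

Request:
apply_moves([
  [[0,0,0],0],
  [[0,0,0],0],
  [[0,0,0],0],
  [[0,0,0],0],
])

```text
time_s: 32.57
tcp_pos: [0.6185, -0.3064, -0.0362]
ee_rot: [[1.0, 0.015, 0.0], [0.015, -1.0, -0.0], [0.0, 0.0, -1.0]]
wrist_force: [0.8, -1.1, 0.3]
gripper_width: 0.219
gripper_force: 30.0
```

Request:
apply_moves([
  [[0,0,-0.01],0],
  [[0,0,-0.025],0],
  [[0,0,-0.04],0],
  [[0,0,-0.03],0],
  [[0,0,0],6.6],
])

```text
time_s: 32.98
tcp_pos: [0.6233, -0.3084, 0.0778]
ee_rot: [[0.995, -0.1, 0.014], [-0.1, -0.995, -0.006], [0.014, 0.004, -1.0]]
wrist_force: [2.0, -0.8, 0.2]
gripper_width: 0.218
gripper_force: 30.0
```

Request:
apply_moves([
  [[-0.0107,-0.0372,0],0],
  [[-0.0107,-0.0372,0],0],
  [[-0.0107,-0.0372,0],0],
  [[-0.0107,-0.0372,0],0],
  [[-0.0107,-0.0372,0],0],
])

```text
time_s: 33.4
tcp_pos: [0.5828, -0.1143, 0.069]
ee_rot: [[0.995, -0.101, -0.0], [-0.101, -0.995, 0.0], [-0.0, -0.0, -1.0]]
wrist_force: [0.6, 0.8, -2.0]
gripper_width: 0.22
gripper_force: 30.0
```

Request:
apply_moves([
  [[-0.0107,-0.0372,0],0],
  [[-0.0107,-0.0372,0],0],
  [[-0.0107,-0.0372,0],0],
  [[-0.0107,-0.0372,0],0],
  [[-0.0107,-0.0372,0],0],
])

```text
time_s: 33.82
tcp_pos: [0.5482, 0.0762, 0.0693]
ee_rot: [[0.995, -0.1, -0.0], [-0.1, -0.995, 0.0], [-0.0, -0.0, -1.0]]
wrist_force: [1.2, 1.2, -1.6]
gripper_width: 0.219
gripper_force: 30.0
```

Request:
apply_moves([
  [[-0.0107,-0.0372,0],0],
  [[-0.0107,-0.0372,0],0],
  [[-0.0107,-0.0372,0],0],
  [[0,0,0.015],0],
  [[0,0,0],0],
])

```text
time_s: 34.23
tcp_pos: [0.526, 0.1901, 0.0521]
ee_rot: [[0.995, -0.097, -0.004], [-0.097, -0.995, -0.001], [-0.004, 0.002, -1.0]]
wrist_force: [-0.9, -1.3, -1.9]
gripper_width: 0.218
gripper_force: 30.0
```

Request:
apply_moves([
  [[0,0,0],0],
  [[0,0,0],0],
  [[0,0,0],0],
  [[0,0,0],0],
])

```text
time_s: 34.57
tcp_pos: [0.5289, 0.1877, 0.0544]
ee_rot: [[0.995, -0.102, 0.001], [-0.102, -0.995, 0.0], [0.001, -0.0, -1.0]]
wrist_force: [-0.6, 0.3, -2.2]
gripper_width: 0.22
gripper_force: 30.0
```

```bash
python3 -c "
from plan import *
print(state()); plan([(.5284,.1883,.05,-5.7)])
from fit import *
p=imaging.capture('side'); t=r.sense()['tcp_pos']; dz=(t[2]+.0362)*1e3
for e in models.cut_out(p,'micrometer')[:2]:
  x,f=fit([(p,e['region'])],[(q,[z+dz for z in zs]) for q,zs in T['micrometer']],[t[0]-.014,t[1],-.1]); print(e['confidence'],e['region'].sum(),x,f)
  a=x[2]; d=x[:2]-t[:2]; print('offset in tool',d[0]*np.cos(a)+d[1]*np.sin(a), -d[0]*np.sin(a)+d[1]*np.cos(a))
"; python3 look.py m1 42
```

```text
(array([0.52889594, 0.18774629, 0.05437865]), np.float64(-5.837998054882944))
from [0.5289 0.1877 0.0544] -5.84
[[[-0.0005,-0.0005,0.0044],np.float64(-0.1)]]
0.77 242 [ 0.5163918   0.19076634 -0.0827065 ] 0.2919701279243803
offset in tool -0.012657173464697528 0.0018730214218204118
[0.52881053 0.18797057 0.0542493 ] 0.21896315092422985 29.99536156654358
```

View pics/m1.png

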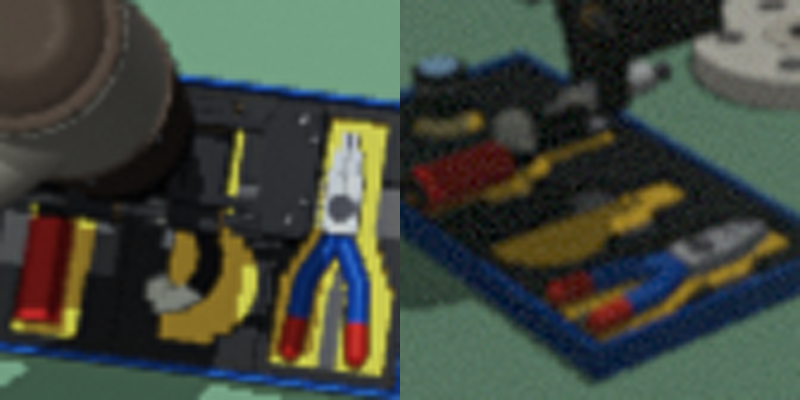

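The picture shows the loupe, driver and cutters in their cut-outs. The micrometer hangs level over its own cut-out at crop (200,270), frame on the -y side, so I'm lowering it.

Request:
apply_moves([
  [[0,-0.0005,0.025],0],
  [[0,0,0.025],0],
  [[0,0,0.014],0],
  [[0,0,0.005],0],
  [[0,0,0],0],
])

```text
time_s: 35.18
tcp_pos: [0.5277, 0.1885, -0.0165]
ee_rot: [[0.995, -0.1, -0.002], [-0.1, -0.995, -0.002], [-0.002, 0.002, -1.0]]
wrist_force: [0.1, -0.4, -2.7]
gripper_width: 0.219
gripper_force: 30.0
```

Request:
apply_moves([
  [[0,0,0.003],0],
  [[0,0,0.003],0],
  [[0,0,0.001],0],
  [[0,0,0],0],
  [[0,0,0],0],
])

```text
time_s: 35.6
tcp_pos: [0.5288, 0.1895, -0.0217]
ee_rot: [[0.995, -0.1, 0.001], [-0.1, -0.995, 0.001], [0.001, -0.001, -1.0]]
wrist_force: [0.0, 0.1, -1.6]
gripper_width: 0.216
gripper_force: 30.0
```

Request:
apply_moves([
  [[0,0,0.0015],0],
  [[0,0,0.0005],0],
  [[0,0,0],0],
  [[0,0,0],0],
])

```text
time_s: 35.93
tcp_pos: [0.5284, 0.1892, -0.0242]
ee_rot: [[0.995, -0.1, -0.0], [-0.1, -0.995, -0.0], [-0.0, 0.0, -1.0]]
wrist_force: [-0.1, 0.2, -2.2]
gripper_width: 0.219
gripper_force: 30.0
```

Below foam level with no contact, so it is in the cut-out. I'll lower the last millimetre, release and retreat clear of the tray.

Request:
apply_moves([
  [[0,0,0.001],0],
  [[0,0,0.0005],0],
  [[0,0,0],0],
  [[0,0,0],0],
])

```text
time_s: 36.27
tcp_pos: [0.5284, 0.1892, -0.0258]
ee_rot: [[0.995, -0.1, -0.0], [-0.1, -0.995, -0.0], [-0.0, 0.0, -1.0]]
wrist_force: [-0.6, 0.1, -2.1]
gripper_width: 0.218
gripper_force: 30.0
```

Request:
apply_moves([
  [[0,0,0],0],
  [[0,0,0],0],
  [[0,0,0],0],
  [[0,0,0],0],
], hand=0.034)

```text
time_s: 36.6
tcp_pos: [0.5288, 0.1894, -0.0254]
ee_rot: [[0.995, -0.1, 0.001], [-0.1, -0.995, 0.0], [0.001, -0.0, -1.0]]
wrist_force: [-0.0, -0.3, 0.1]
gripper_width: 0.378
gripper_force: 0.0
```

Request:
apply_moves([
  [[0,0,-0.01],0],
  [[0,0,-0.03],0],
  [[0,0,-0.04],0],
  [[0,0,-0.04],0],
  [[0,0,0],0],
])

```text
time_s: 37.02
tcp_pos: [0.5342, 0.1921, 0.104]
ee_rot: [[0.995, -0.098, 0.016], [-0.098, -0.995, 0.008], [0.015, -0.01, -1.0]]
wrist_force: [1.8, -0.2, 1.2]
gripper_width: 0.391
gripper_force: 0.0
```

Request:
apply_moves([
  [[0,0.04,0],0],
  [[0,0.04,0],0],
  [[0,0.04,0],0],
  [[0,0.04,0],0],
  [[0,0.04,0],0],
])

```text
time_s: 37.43
tcp_pos: [0.5082, -0.0113, 0.0953]
ee_rot: [[0.995, -0.099, 0.002], [-0.099, -0.995, 0.0], [0.002, -0.0, -1.0]]
wrist_force: [-0.2, -0.4, -0.5]
gripper_width: 0.39
gripper_force: 0.0
```

Request:
apply_moves([
  [[0,0.04,0],0],
  [[0,0.04,0],0],
  [[0,0.04,0],0],
  [[0,0.04,0],0],
  [[0,0.04,0],0],
])

```text
time_s: 37.85
tcp_pos: [0.4881, -0.2107, 0.0953]
ee_rot: [[0.995, -0.1, 0.002], [-0.1, -0.995, -0.0], [0.002, 0.0, -1.0]]
wrist_force: [-0.1, -0.6, 0.5]
gripper_width: 0.394
gripper_force: 0.0
```

Request:
apply_moves([
  [[0,0.04,0],0],
  [[0,0.04,0],0],
  [[0,0,0],0],
  [[0,0,0],0],
  [[0,0,0],0],
])

```text
time_s: 38.27
tcp_pos: [0.4802, -0.2884, 0.0945]
ee_rot: [[0.995, -0.101, 0.0], [-0.101, -0.995, 0.0], [0.0, -0.0, -1.0]]
wrist_force: [0.4, 1.0, 0.5]
gripper_width: 0.393
gripper_force: 0.0
```

```bash
python3 -c "
from fit import *
I=[]
for c,b in(('top',(105,145,255,245)),('side',(130,135,260,215))):
  p=imaging.capture(c); l,t,R,B=b; I.append(cv2.resize(p['frame'][t:B,l:R],(600 if c=='top' else 600,300 if c=='side' else 300),interpolation=cv2.INTER_CUBIC))
  for n,x in(('driver',[.5225,.28,-.1]),('loupe',[.532,.3705,0]),('micrometer',[.5145,.19,-.1]),('cutters',[.5055,.0985,-.1])):
    for e in models.cut_out(p,n)[:1]: print(c,n,e['confidence'],e['region'].sum(),*fit([(p,e['region'])],[(q,[z+10 for z in zs]) for q,zs in T[n]],x))
cv2.imwrite('pics/end.png',np.vstack(I)); print(r.sense()['tcp_pos'])
"
```

```text
top driver 0.53 221 [ 0.52493324  0.28265155 -0.06004363] 0.26782957306282723
top loupe 0.54 191 [ 0.53124151  0.3735878  -0.04729309] 0.013410436826390988
top micrometer 0.59 300 [ 0.51515716  0.19254913 -0.09486734] 0.020788979438354418
top cutters 0.84 460 [ 0.50536652  0.10093056 -0.08044581] 0.06441487511947804
side driver 0.74 237 [ 0.52600532  0.28504087 -0.03421056] 0.10792978887917776
side loupe 0.61 184 [0.53477604 0.37421226 0.18703935] 0.024635328246069937
side micrometer 0.75 257 [ 0.51699281  0.19452262 -0.07783805] 0.058730776438305154
side cutters 0.6 401 [ 0.50774282  0.10184712 -0.10189201] 0.08475260094044797
[ 0.48064039 -0.2879398   0.09430732]
```

View pics/end.png

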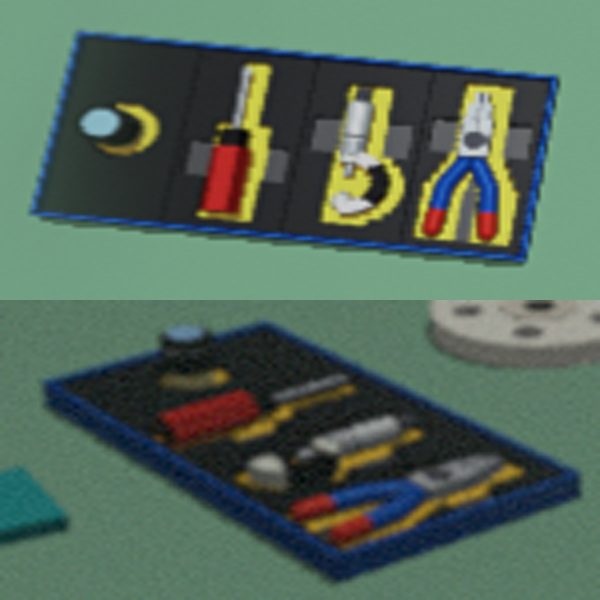

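The final picture shows all four tools in their own cut-outs: loupe (115,125), driver (230,150), micrometer (358,150), cutters (470,160). The fits put each within about 5 mm of its seat. The gripper is clear and empty, so I'm handing in.

```bash
python3 -c "
from station import r
print(r.finish_job())"
```

```text
the job is handed in; nothing more can be done
None
```

All four tools were lowered into their own cut-outs and released, each measuring within about 5 mm of its seat in the final pictures; the job is handed in, but the hand-in call returned no verdict.

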